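# Turn the flowerpots over into the crate and snug them up

## Robot

A 7-joint arm with a two-finger parallel gripper is mounted at the origin on the work surface. World frame = base frame: x ahead of the robot, y to its left, z up, the work surface at z = 0. Lengths are in m, angles in rad, forces in N, time in s.
With the tool pointing down it reaches from about 0.35 to 0.9 m from the base axis. Payload 8.1 kg.
Tool frame: the origin (TCP) lies at the centre of the arm's flange, where the gripper is bolted on; the fingertips stand 178 mm ahead of it and the grasp point (between the pads) lies 159 mm ahead of it; z points along the fingers, y is the direction in which the jaws open and shut (so a half turn about z gives the same grasp; the last joint's range is limited). The gripper opens to 92 mm and grips with 3 to 60 N. Pads are 19 mm wide; open, the fingers measure 130 mm over their backs; the gripper's body (75 mm by 190 mm) begins 47 mm behind the grasp point.
Start: joints at [-1.319, 0.434, 0.025, 1.573, -0.012, 1.134, -0.075], TCP at [0.217, 0.586, 0.405] pointing down, gripper open.
Joint ranges: [-2.62, 2.62], [-0.44, 2.09], [-1.27, 1.32], [0.08, 2.57], [-1.32, 4.46], [0.12, 2], [-2.74, 2.74]. Speed limits (rad/s): [2.22, 2.22, 3.01, 3.01, 3.14, 3.14, 3.14].

## Interface

Orientations are given as a rotation vector (axis times angle).
In Python, from cell import arm, get_image, camera_model gives the robot as it stands. The module is installed in compiled form; this text tells all that it offers.
- The arm moves only by the shell command python3 -m pendant 'ROWS' [FORCE]. ROWS is JSON, a list that holds one entry, the list of rows, each a list of 7 numbers: the shift along the tool's x, y, z in mm, then the turn, a rotation vector about the tool's x, y, z in rad, then the closure, from -1 (fully open) to 1 (shut). In form: [[[x, y, z, rx, ry, rz, hand], ...]]. A call has 1 to 20 rows; each row is the pose to reach, as a shift and turn from the pose commanded when the call began, along the tool's axes at that moment; what a row does not reach only later rows make up. A row lasts 1/8 s, in which the tool goes at most 62.5 mm and 10.7 degrees, less where a joint would pass 70% of its speed; a pose out of reach is approached as far as the arm can. A call with a gripper value outside its range is refused whole. The fingers move at their own pace and stop on an object; FORCE is the grip in N (left out, the last holds). Time passes only in rows, so rows that repeat a pose let the fingers close. It gives the time, the measured TCP pose, the force and the opening at its end, in the units of the state.
- arm.observe(): the state, without advancing time (a new reading comes with each control period).
- get_image(name): name is "scene" or "top"; returns the picture (400x640x3 uint8, red, green, blue); there is no depth.
- camera_model(name): a dict with "fx", "fy", "cx", "cy" (pixels), "position" and "orientation" of the camera in the world. Camera axes: x right, y down, z forward; pixel columns grow to the right and rows downward; lengths in m; the calibration is good to about 2 mm. A picture is of the moment at which its call begins. camera_model takes no time and is no camera call.
- arm.sign_off(): hands the job in, once; it reports no verdict.
The state is a dict: "clock": time; "joints": joint angles; "dq": joint speeds; "joint_efforts": joint torques, N m; "position": TCP position; "ee_rot": TCP orientation; "force": force on the tool from outside, world axes, zero at the start; "ft_torque": the same for the moment, N m; "width": opening from 0.0 (shut) to 1.0 (fully open).
Only numpy, scipy, OpenCV 4.12 (cv2) and the standard library are available. Lean on these libraries where they do the work, as an engineer would, in place of code of your own. Each camera call takes 0.05 s, during which the arm holds its last target.

## Task

Rain is coming and standing water breeds mosquitoes: turn every empty flowerpot on the table over and stand it mouth-down on the slotted insert of the black crate, side by side in one row between the yellow divider and the crate's back wall. Only when they are all in, slide the divider up against the row and press until the pots are snug against the back wall, and leave it there. Leave the lidded jar, the loose lid and the watering-can rose just as they are.

Things in the scene. Friction and masses are not known exactly. Their poses are not given: they have to be found in the camera images.
- pot1_mid (a point): terracotta-coloured flowerpot, may be absent: 55 mm high, outer diameter 62 mm at the mouth, 52 mm at the foot, straight taper (57 mm half-way), wall 4 mm, about 110 g. Point: centre, half-way up on its axis. Its z axis runs from foot to mouth: up while it stands mouth-up, down when mouth-down. On its side its centre is about 28 mm up
- pot2_mid (a point): blue flowerpot, may be absent: same size and axes as the terracotta one
- pot3_mid (a point): green flowerpot, may be absent: same size and axes as the terracotta one
- crate: low black open crate, fixed to the table top, 230 mm along its x, 340 mm along its y, 55 mm high, walls 6 mm; origin at the centre of its underside, z up. +x points to its back wall (the far one from the divider). The grey slotted insert on its floor is flat, its top 14 mm above the table; the room inside is 218 mm by 328 mm
- back_face (a point): middle of the inner face of the crate's back wall, 40 mm above the table; axes as the crate's (109 mm along the crate's x from its origin)
- divider (a joint): position (m) of the yellow divider, a panel right across the crate along crate y, 19 to 61 mm above the table, that slides on the side rims along crate +x towards the back wall. 0: drawn back, pressing face 192 mm from the back wall; gap = 0.192 - value, so about 0.130 when closed on pots that touch the wall; stop at 0.150. Starts near 0, stays where left; slides at about 3 N, more with pots
- divider_grip (a point): the divider's upright grip tab, 14 mm thick along crate x, 40 mm wide along crate y, standing free from 61 to 107 mm above the table. Point: 88 mm above the table in the middle of the tab, 21 mm behind the divider's pressing face (towards crate -x). Axes as the crate's
- divider_face (a point): middle of the divider's pressing face, 40 mm above the table; axes as the crate's
- jar_mid (a point): bystander: glass jar closed with a silver metal twist lid, diameter 62 mm, 85 mm high, standing. Point: half-way up on its axis, z up
- rose_mid (a point): bystander: blue plastic watering-can rose standing on its 74 mm face, 56 mm high. Point: half-way up on its axis, z up
- lid_mid (a point): bystander: loose silver metal twist lid lying flat, diameter 57 mm, 13 mm high. Point: its centre, z up

How it is judged:
On the way, in this order (a step that is already met when the one before it is completed fails the run):
1. every pot present stands mouth-down on the insert between divider and back wall, let go, with the divider still at least 15 mm short of closed (angle between each of pot1_mid, pot2_mid, pot3_mid's own z axis and vertical above 3 rad and x of each of pot1_mid, pot2_mid, pot3_mid in the frame of divider_face above 0.022 m and x of each of pot1_mid, pot2_mid, pot3_mid in the frame of back_face below -0.024 m and y of pot1_mid in the frame of crate between -0.145 and 0.145 m and z of pot1_mid in the frame of crate between 0.036 and 0.047 m and contact force between each of pot1, pot2, pot3 and the fingers below 0.05 N and linear speed of each of pot1, pot2, pot3 below 0.03 m/s and y of pot2_mid in the frame of crate between -0.145 and 0.145 m and z of pot2_mid in the frame of crate between 0.036 and 0.047 m and y of pot3_mid in the frame of crate between -0.145 and 0.145 m and z of pot3_mid in the frame of crate between 0.036 and 0.047 m and value of joint divider below 0.115 m), for 0.2 s.
2. with every pot home against the back wall (within 5 mm), the divider closes on the row and presses a pot with at least 1 N (x of each of pot1_mid, pot2_mid, pot3_mid in the frame of back_face above -0.036 m and value of joint divider above 0.125 m and (contact force between divider and pot1 above 1 N or contact force between divider and pot2 above 1 N or contact force between divider and pot3 above 1 N)), for 0.2 s.
At the end, for the whole second after the job is handed in: Every pot present stands mouth-down (within about 8 degrees) on the crate's insert, against the back wall (within 5 mm), the divider closed up on the row (gap to the back wall under 67 mm), and all is let go and at rest (angle between each of pot1_mid, pot2_mid, pot3_mid's own z axis and vertical above 3 rad and x of each of pot1_mid, pot2_mid, pot3_mid in the frame of divider_face above 0.022 m and x of pot1_mid in the frame of back_face between -0.036 and -0.024 m and y of pot1_mid in the frame of crate between -0.145 and 0.145 m and z of pot1_mid in the frame of crate between 0.036 and 0.047 m and linear speed of each of pot1, pot2, pot3 below 0.02 m/s and x of pot2_mid in the frame of back_face between -0.036 and -0.024 m and y of pot2_mid in the frame of crate between -0.145 and 0.145 m and z of pot2_mid in the frame of crate between 0.036 and 0.047 m and x of pot3_mid in the frame of back_face between -0.036 and -0.024 m and y of pot3_mid in the frame of crate between -0.145 and 0.145 m and z of pot3_mid in the frame of crate between 0.036 and 0.047 m and value of joint divider above 0.125 m); the robot touches nothing.
It fails at once if the lidded jar is shifted more than 3 cm or tipped (distance of jar_mid from where it was at the start of the episode above 0.03 m or angle between jar_mid's own z axis and vertical above 0.5 rad).
It fails at once if the watering-can rose is shifted more than 3 cm or tipped (distance of rose_mid from where it was at the start of the episode above 0.03 m or angle between rose_mid's own z axis and vertical above 0.5 rad).
It fails at once if the loose lid is shifted more than 3 cm or tipped (distance of lid_mid from where it was at the start of the episode above 0.03 m or angle between lid_mid's own z axis and vertical above 0.5 rad).
Of pot1, pot2, pot3 only 2 to 3 are there at a start; the rules pass over those that are not, and their reading is None.
At some moment in a run one of pot1, pot2, pot3 may be knocked a few centimetres aside while the robot is not near it.
It also fails if it takes over 210 s, if anything falls off the work surface, if the arm or the gripper's body presses on something with over 40 N, if the wrist force passes 120 N, or if a joint passes its speed limit or range.

## Working session

There is one attempt and no reset: what is moved stays moved. The work goes in short steps, Python scripts to look and compute and a shell command to move; the robot and the scene stay as the last step left them, time stands still between calls to the robot, and variables do not carry over. Pictures are saved under pics/ and viewed, and the job is handed in when it is done.

```bash
mkdir -p pics; ls
python3 - <<'E'
from cell import arm, get_image, camera_model
import cv2
print(arm.observe())
for n in ("scene","top"):
    im=get_image(n); cv2.imwrite(f"pics/{n}0.png",im[:,:,::-1]); print(n,camera_model(n))
E
```

```text
pics
{'clock': 0.0, 'joints': array([-1.31862131,  0.43523642,  0.02497695,  1.57408624, -0.01160941,
        1.13399044, -0.07512042]), 'dq': array([ 0.00021913, -0.0001029 , -0.0013541 ,  0.00062857,  0.0001946 ,
       -0.00045601, -0.00064482]), 'joint_efforts': array([-6.94363353e-04, -6.67840576e+01,  9.84433182e-01, -3.14451098e+01,
       -6.06385432e-02,  4.33255406e-02,  1.65786801e-04]), 'position': array([0.21706356, 0.58585548, 0.40394064]), 'ee_rot': array([-5.54487036e-01, -3.09212656e+00,  2.46422556e-03]), 'force': array([-0.21326184,  0.02037083, -1.01571098]), 'ft_torque': array([-0.04016168, -0.04107188, -0.0404422 ]), 'width': 0.9973376850795403}
scene {'fx': 434.45648111781236, 'fy': 434.45648111781236, 'cx': 321.3528540972074, 'cy': 208.4870286579722, 'position': array([1.24063526, 0.49251529, 0.99442204]), 'orientation': array([-1.35227639, -2.26326426,  0.8613324 ])}
top {'fx': 468.90387530168124, 'fy': 468.90387530168124, 'cx': 317.47736132667194, 'cy': 198.94296450980883, 'position': array([0.37578224, 0.10935433, 1.35056061]), 'orientation': array([-2.16887822,  2.16305765, -0.13298487])}
```

View pics/scene0.png

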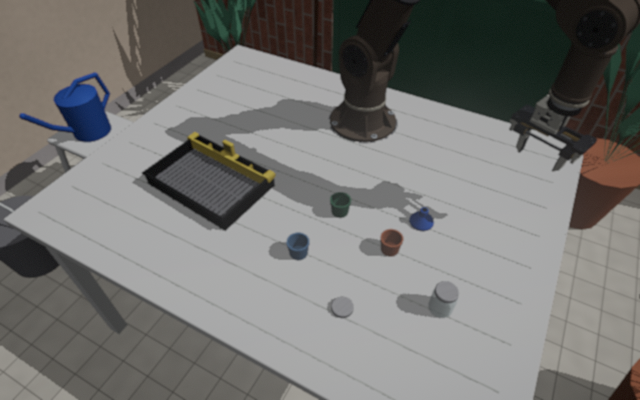

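View pics/top0.png

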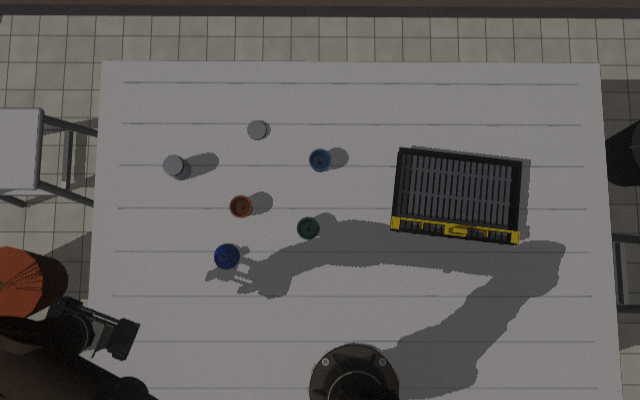

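The top picture has all three pots: green near (308,228), terracotta (241,206) and blue (320,160). The crate is at about (457,195), with its yellow divider on the robot side. Next I'll enlarge.

Run:
```python
import cv2,numpy as np
t=cv2.imread("pics/top0.png"); s=cv2.imread("pics/scene0.png")
cv2.imwrite("pics/t_pots.png",cv2.resize(t[110:290,150:360],None,fx=3.6,fy=3.3,interpolation=cv2.INTER_CUBIC))
cv2.imwrite("pics/t_crate.png",cv2.resize(t[135:255,380:540],None,fx=5,fy=5,interpolation=cv2.INTER_CUBIC))
cv2.imwrite("pics/s_pots.png",cv2.resize(s[180:330,270:470],None,fx=4,fy=4,interpolation=cv2.INTER_CUBIC))
```

```text
(no output)
```

View pics/t_pots.png

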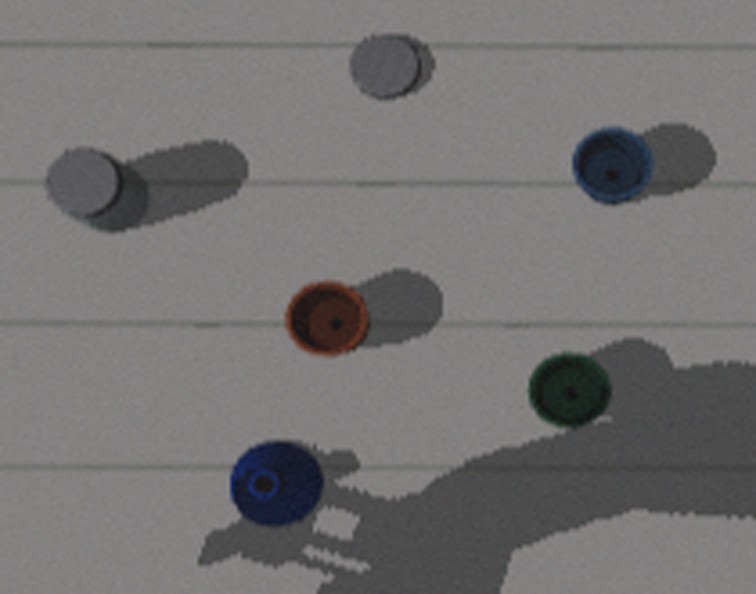

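View pics/t_crate.png

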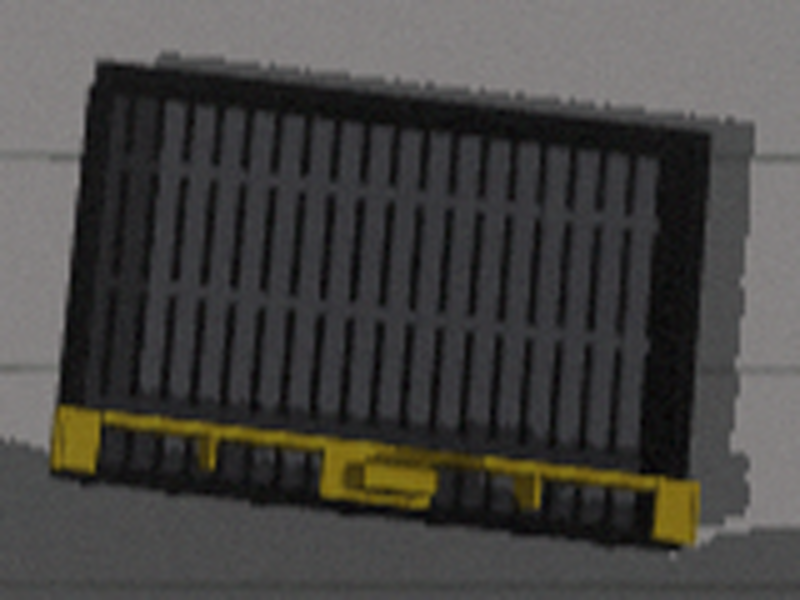

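View pics/s_pots.png

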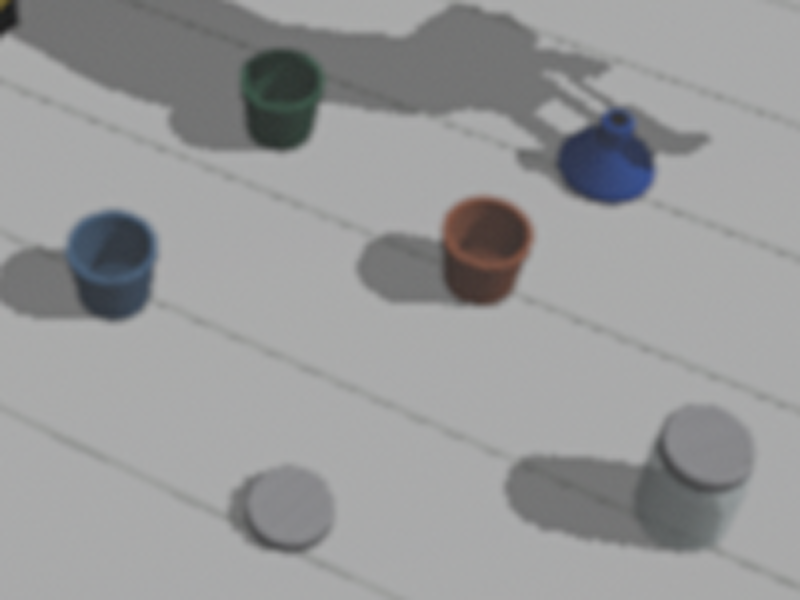

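All three pots stand mouth-up. Their mouths in the top picture are at blue (320.3,160), terracotta (240.8,206.4) and green (308.3,227.9). The crate's back rim corners are at about (399.4,147.4) and (522,161), and the divider tab at about (459,230).

```bash
cat > h.py <<'E'
import numpy as np, cv2
from scipy.spatial.transform import Rotation as R
from cell import arm,get_image,camera_model
def w(cam,px,z):
    m=camera_model(cam); d=R.from_rotvec(m['orientation']).as_matrix()@np.array([(px[0]-m['cx'])/m['fx'],(px[1]-m['cy'])/m['fy'],1])
    p=m['position']; return p+d*(z-p[2])/d[2]
def pix(cam,p):
    m=camera_model(cam); q=R.from_rotvec(m['orientation']).as_matrix().T@(np.array(p)-m['position']); return np.array([m['fx']*q[0]/q[2]+m['cx'],m['fy']*q[1]/q[2]+m['cy']])
def move(target_grasp, zdir, ydir):
    """shift (mm, tool axes) and rotvec to bring grasp point to target with tool z=zdir, y=ydir"""
    s=arm.observe(); r0=R.from_rotvec(s['ee_rot']); z=np.array(zdir,float); z/=np.linalg.norm(z)
    y=np.array(ydir,float); y-=z*(y@z); y/=np.linalg.norm(y)
    best=None
    for sg in (1,-1):
        M=np.column_stack([np.cross(sg*y,z),sg*y,z]); rel=r0.inv()*R.from_matrix(M)
        tcp=np.array(target_grasp)-0.159*z
        o=(np.round(r0.inv().apply(tcp-s['position'])*1000,1),np.round(rel.as_rotvec(),3),np.round(np.degrees(rel.magnitude()),1))
        print('y',np.round(sg*y,2),*o)
def st():
    s=arm.observe(); r=R.from_rotvec(s['ee_rot']).as_matrix()
    print('t',round(s['clock'],2),'tcp',np.round(s['position'],4),'grasp',np.round(s['position']+.159*r[:,2],4),'z',np.round(r[:,2],3),'y',np.round(r[:,1],3),'F',np.round(s['force'],1),'w',round(s['width'],3),'q',np.round(s['joints'],2))
E
python3 - <<'E'
from h import *
for n,px,z in [('blue',(320.3,160),.055),('terra',(240.8,206.4),.055),('green',(308.3,227.9),.055),('cBL',(399.4,147.4),.055),('cBR',(522,161),.055),('cFR',(518,244.4),.055),('tab top',(459,230),.107),('jar',(174,165),.085),('lid',(258,130),.013),('rose',(226,256),.03)]:
    print(n,np.round(w('top',px,z),4))
# scene check of mouth centres: crop off (270,180) /4
for n,px,z in [('blue',(270+112/4,180+245/4),.055),('terra',(270+487/4,180+232/4),.055),('green',(270+282/4,180+80/4),.055)]:
    print('s',n,np.round(w('scene',px,z),4))
st()
E
```

```text
blue [0.6353 0.0916 0.055 ]
terra [0.5037 0.3119 0.055 ]
green [0.4446 0.1245 0.055 ]
cBL [ 0.6723 -0.1315  0.055 ]
cBR [ 0.6346 -0.4767  0.055 ]
cFR [ 0.4006 -0.4544  0.055 ]
tab top [ 0.4373 -0.2764  0.107 ]
jar [0.6138 0.4919 0.085 ]
lid [0.732 0.273 0.013]
rose [0.3669 0.3541 0.03  ]
s blue [0.638  0.0975 0.055 ]
s terra [0.507  0.3173 0.055 ]
s green [0.4468 0.1307 0.055 ]
t 0.1 tcp [0.2171 0.5859 0.4041] grasp [0.217  0.5857 0.2451] z [-0.    -0.001 -1.   ] y [ 0.347  0.938 -0.001] F [0.1 0.2 0.1] w 1.001 q [-1.32  0.44  0.02  1.57 -0.01  1.13 -0.08]
```

Run:
```python
from h import *
s=.7071
move([.637+.10,.0945,.028+.22],[-s,0,-s],[0,1,0])
```

```text
y [0. 1. 0.] [-763.7 -241.    44.1] [ 0.138  0.777 -0.337] 49.2
y [-0. -1. -0.] [-763.7 -241.    44.1] [ 1.074 -0.191  2.593] 161.2
```

```bash
python3 -m pendant '[[[-200,-60,10,0.04,0.2,-0.09,-1],[-764,-241,44,0.138,0.777,-0.337,-1],[-764,-241,44,0.138,0.777,-0.337,-1],[-764,-241,44,0.138,0.777,-0.337,-1],[-764,-241,44,0.138,0.777,-0.337,-1],[-764,-241,44,0.138,0.777,-0.337,-1],[-764,-241,44,0.138,0.777,-0.337,-1],[-764,-241,44,0.138,0.777,-0.337,-1],[-764,-241,44,0.138,0.777,-0.337,-1],[-764,-241,44,0.138,0.777,-0.337,-1],[-764,-241,44,0.138,0.777,-0.337,-1],[-764,-241,44,0.138,0.777,-0.337,-1],[-764,-241,44,0.138,0.777,-0.337,-1],[-764,-241,44,0.138,0.777,-0.337,-1],[-764,-241,44,0.138,0.777,-0.337,-1],[-764,-241,44,0.138,0.777,-0.337,-1],[-764,-241,44,0.138,0.777,-0.337,-1]]]' 20; python3 -c "
from h import *
st(); s=.7071; move([.637,.0945,.030],[-s,0,-s],[0,1,0]); im=get_image('top'); cv2.imwrite('pics/a1.png',im[:,:,::-1])"
```

```text
clock: 2.22
position: [0.7616, 0.0445, 0.4945]
ee_rot: [-0.259, -2.679, -0.254]
force: [-0.0, -3.0, -2.9]
width: 1.002
t 2.23 tcp [0.7616 0.0445 0.4945] grasp [0.6974 0.0792 0.3533] z [-0.404  0.218 -0.889] y [0.221 0.966 0.137] F [-0.  -3.  -2.9] w 1.002 q [-0.04  0.83 -0.08  0.7  -0.22  2.    1.22]
y [0. 1. 0.] [-136.3   -2.5  328.7] [ 0.243  0.341 -0.104] 24.7
y [-0. -1. -0.] [-136.3   -2.5  328.7] [ 0.515 -0.367  2.972] 174.1
```

View pics/a1.png

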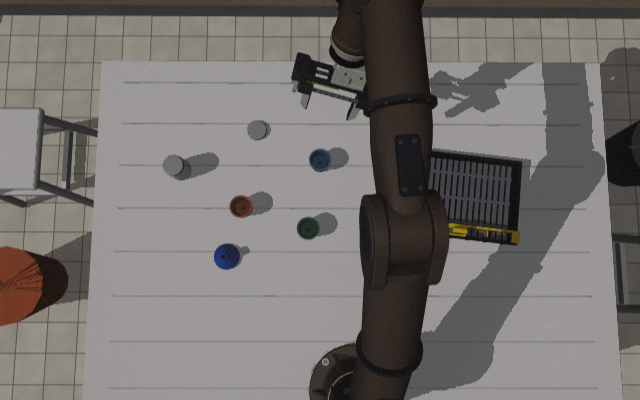

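Tilting the tool back towards the base runs joint 6 into its limit at 2.0. I'll tilt sideways (±y) with the jaws along x instead, which suits this wrist better.

Run:
```python
from h import *
s=.7071
move([.637,.0945+.12,.028+.14],[0,-s,-s],[1,0,0])
```

```text
y [1. 0. 0.] [ 46.  205.6 298. ] [ 0.367 -1.139  1.423] 106.5
y [-1. -0. -0.] [ 46.  205.6 298. ] [ 1.132  0.364 -1.379] 104.3
```

```bash
python3 -m pendant '[[[20,60,40,0.367,-1.139,1.423,-1],[20,120,40,0.367,-1.139,1.423,-1],[20,120,40,0.367,-1.139,1.423,-1],[20,120,40,0.367,-1.139,1.423,-1],[20,120,40,0.367,-1.139,1.423,-1],[20,120,40,0.367,-1.139,1.423,-1],[20,120,40,0.367,-1.139,1.423,-1],[20,120,40,0.367,-1.139,1.423,-1],[20,120,40,0.367,-1.139,1.423,-1],[20,120,40,0.367,-1.139,1.423,-1],[46,206,120,0.367,-1.139,1.423,-1],[46,206,200,0.367,-1.139,1.423,-1],[46,206,298,0.367,-1.139,1.423,-1],[46,206,298,0.367,-1.139,1.423,-1],[46,206,298,0.367,-1.139,1.423,-1],[46,206,298,0.367,-1.139,1.423,-1]]]' 20; python3 -c "
from h import *
st(); s=.7071; move([.637,.0945,.030],[0,-s,-s],[1,0,0]); im=get_image('top'); cv2.imwrite('pics/a2.png',im[:,:,::-1]); im=get_image('scene'); cv2.imwrite('pics/a2s.png',im[:,:,::-1])"
```

```text
clock: 4.28
position: [0.6301, 0.3389, 0.2841]
ee_rot: [1.753, 1.786, -0.716]
force: [0.3, -0.3, 0.3]
width: 1.0
t 4.28 tcp [0.6301 0.3389 0.2841] grasp [0.6313 0.2282 0.1699] z [ 0.008 -0.696 -0.718] y [ 1.     0.017 -0.005] F [ 0.3 -0.3  0.3] w 1.0 q [-0.93  0.88  0.43  1.29  0.3   1.47 -0.65]
y [1. 0. 0.] [  3.8   5.5 193.6] [ 0.008 -0.015  0.016] 1.3
y [-1. -0. -0.] [  3.8   5.5 193.6] [ 0.024  0.012 -3.126] 179.1
```

View pics/a2.png

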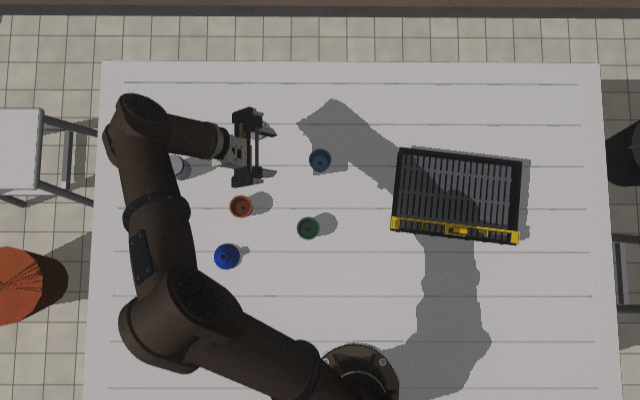

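View pics/a2s.png

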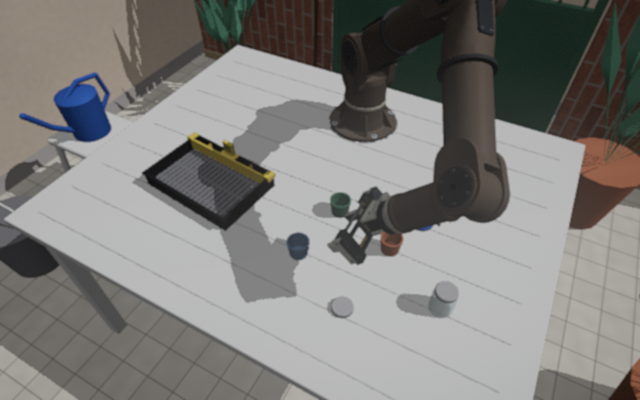

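The side tilt works. I'll descend onto the blue pot and grip it.

```bash
python3 -m pendant '[[[4,5,60,0.008,-0.015,0.016,-1],[4,5,120,0.008,-0.015,0.016,-1],[4,5,160,0.008,-0.015,0.016,-1],[4,5,194,0.008,-0.015,0.016,-1],[4,5,194,0.008,-0.015,0.016,-1],[4,5,194,0.008,-0.015,0.016,-1]]]' 20; python3 -c "
from h import *
st(); s=.7071; move([.637,.0945,.030],[0,-s,-s],[1,0,0]);im=get_image('scene'); cv2.imwrite('pics/a3s.png',cv2.resize(im[180:330,230:430,::-1],None,fx=4,fy=4))"
```

```text
clock: 5.12
position: [0.6404, 0.2051, 0.1469]
ee_rot: [1.767, 1.753, -0.72]
force: [1.2, 0.1, -0.6]
width: 1.004
t 5.12 tcp [0.6404 0.2051 0.1469] grasp [0.6409 0.093  0.0341] z [ 0.003 -0.705 -0.709] y [ 1.    -0.004  0.009] F [ 1.2  0.1 -0.6] w 1.004 q [-0.82  0.97  0.45  1.54  0.35  1.11 -0.72]
y [1. 0. 0.] [ 4.4 -3.4  1.9] [ 0.003 -0.003 -0.009] 0.6
y [-1. -0. -0.] [ 4.4 -3.4  1.9] [-0.005 -0.005  3.132] 179.5
```

View pics/a3s.png

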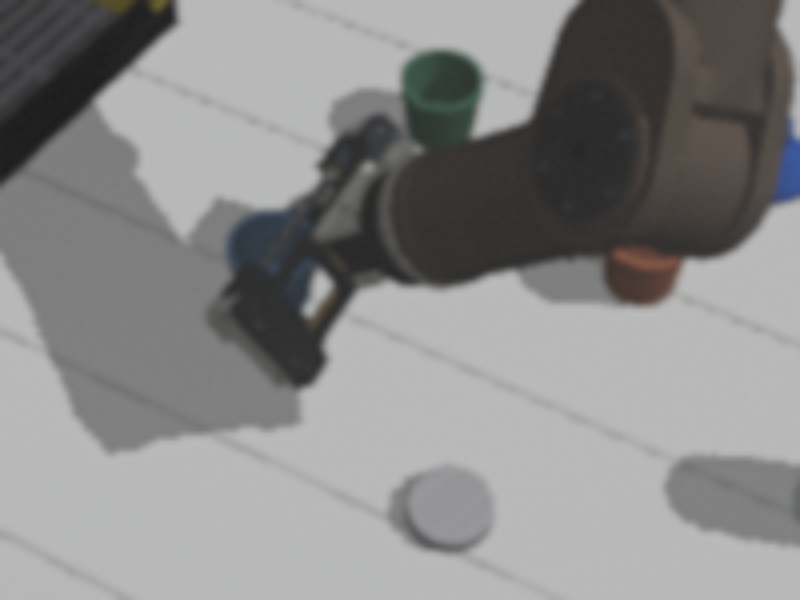

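The open jaws straddle the blue pot, so I'll close.

```bash
python3 -m pendant '[[[4,-3,2,0,0,-0.009,-1],[4,-3,2,0,0,-0.009,0],[4,-3,2,0,0,-0.009,1],[4,-3,2,0,0,-0.009,1],[4,-3,2,0,0,-0.009,1],[4,-3,2,0,0,-0.009,1]]]' 20; python3 -c "
from h import *
st(); s=.7071; move([.637,.0945,.11],[0,s,-s],[1,0,0])"
```

```text
clock: 5.92
position: [0.6362, 0.2061, 0.1409]
ee_rot: [1.758, 1.763, -0.727]
force: [0.2, -0.6, 0.9]
width: 0.639
t 5.92 tcp [0.6362 0.2061 0.1409] grasp [0.6364 0.0938 0.0283] z [ 0.002 -0.706 -0.708] y [ 1.     0.002 -0.   ] F [ 0.2 -0.6  0.9] w 0.639 q [-0.82  0.97  0.44  1.55  0.35  1.1  -0.72]
y [1. 0. 0.] [-216.2    0.3  100.5] [-0.     1.57   0.003] 89.9
y [-1. -0. -0.] [-216.2    0.3  100.5] [-2.218 -0.    -2.221] 179.9
```

```bash
python3 -m pendant '[[[-30,0,-30,0,0,0,1],[-57,0,-57,0,0.1,0,1],[-85,0,-57,0,0.28,0,1],[-105,0,-50,0,0.46,0,1],[-125,0,-35,0,0.64,0,1],[-145,0,-15,0,0.82,0,1],[-170,0,10,0,1.0,0,1],[-190,0,40,0,1.18,0,1],[-205,0,70,0,1.36,0,1],[-216,0,100,0,1.57,0,1],[-216,0,100,0,1.57,0,1],[-216,0,100,0,1.57,0,1],[-216,0,100,0,1.57,0,1],[-216,0,100,0,1.57,0,1]]]' 20; python3 -c "
from h import *
st(); s=.7071; move([.637,.0945,.031],[0,s,-s],[1,0,0])
im=get_image('top'); cv2.imwrite('pics/a4.png',im[:,:,::-1]);im=get_image('scene'); cv2.imwrite('pics/a4s.png',cv2.resize(im[180:330,230:430,::-1],None,fx=4,fy=4))"
```

```text
clock: 7.68
position: [0.6367, -0.0152, 0.2233]
ee_rot: [-1.754, -1.765, -0.727]
force: [-0.5, 0.4, -1.2]
width: 0.635
t 7.67 tcp [ 0.6367 -0.0152  0.2233] grasp [0.6362 0.0971 0.1109] z [-0.003  0.707 -0.707] y [1.    0.006 0.001] F [-0.5  0.4 -1.2] w 0.635 q [ 0.39  0.77 -0.38  1.67 -0.66  0.95  0.56]
y [1. 0. 0.] [-58.4   0.2  54.6] [-0.003  0.     0.005] 0.3
y [-1. -0. -0.] [-58.4   0.2  54.6] [-1.000e-03 -5.000e-03 -3.137e+00] 179.7
```

View pics/a4s.png

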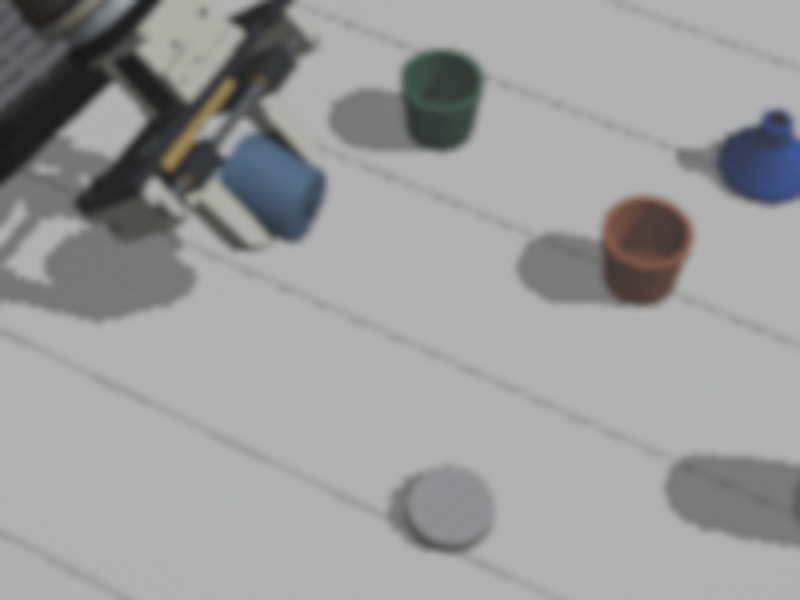

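Blue is held horizontal with its foot towards +y. I'll lay it down and release it.

```bash
python3 -m pendant '[[[-20,0,20,0,0,0,1],[-40,0,40,0,0,0,1],[-57,0,55,0,0,0,1],[-57,0,55,0,0,0,1],[-57,0,55,0,0,0,1],[-57,0,55,0,0,0,0.1],[-57,0,55,0,0,0,-0.2],[-57,0,55,0,0,0,-0.6],[-57,0,55,0,0,0,-1],[-57,0,55,0,0,0,-1]]]' 20; python3 -c "
from h import *
st(); im=get_image('scene'); cv2.imwrite('pics/a5s.png',cv2.resize(im[180:330,230:430,::-1],None,fx=4,fy=4))"
```

```text
clock: 9.02
position: [0.6367, -0.0188, 0.1434]
ee_rot: [-1.757, -1.761, -0.728]
force: [0.0, -0.1, -0.4]
width: 0.92
t 9.03 tcp [ 0.6367 -0.0188  0.1434] grasp [0.6364 0.0937 0.031 ] z [-0.002  0.708 -0.707] y [ 1.     0.002 -0.   ] F [ 0.  -0.1 -0.4] w 0.92 q [ 0.4   0.89 -0.39  1.69 -0.67  0.84  0.65]
```

View pics/a5s.png

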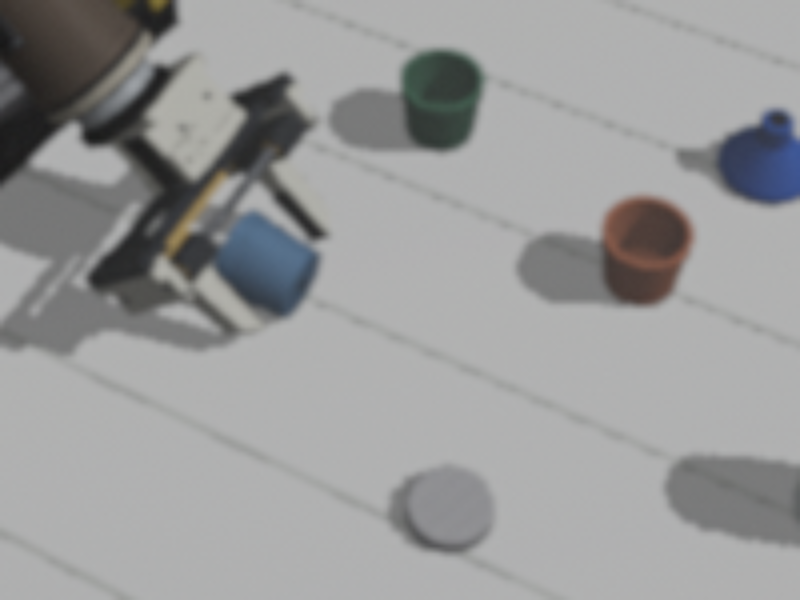

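```bash
python3 -m pendant '[[[0,0,0,0,0,0,-1],[14,0,0.6,0,-0.09,0,-1],[40,0,5.2,0,-0.255,0,-1],[65.6,0,14.2,0,-0.425,0,-1],[89,0,27.3,0,-0.595,0,-1],[110,0,44.3,0,-0.765,0,-1],[128,0,64.5,0,-0.935,0,-1],[142,0,87.6,0,-1.105,0,-1],[152,0,113,0,-1.275,0,-1],[157.7,0,139,0,-1.445,0,-1],[159,0,159,0,-1.571,0,-1],[159,0,159,0,-1.571,0,-1],[159,0,159,0,-1.571,0,-1]]]' 20; python3 -c "
from h import *
st(); im=get_image('scene'); cv2.imwrite('pics/a6s.png',cv2.resize(im[180:330,230:430,::-1],None,fx=4,fy=4))
s=.7071; move([.637,.0945,.030],[0,-s,-s],[1,0,0])"
```

```text
clock: 10.7
position: [0.6364, 0.2047, 0.1441]
ee_rot: [1.76, 1.762, -0.727]
force: [-0.1, -0.5, 0.1]
width: 1.005
t 10.7 tcp [0.6364 0.2047 0.1441] grasp [0.6365 0.0925 0.0315] z [ 0.001 -0.706 -0.709] y [1.    0.001 0.   ] F [-0.1 -0.5  0.1] w 1.005 q [-0.91  1.01  0.61  1.56  0.21  1.06 -0.59]
y [1. 0. 0.] [ 3.7  0.3 -0.4] [ 0.    -0.002 -0.001] 0.1
y [-1. -0. -0.] [ 3.7  0.3 -0.4] [-4.000e-03 -1.000e-03  3.141e+00] 179.9
```

View pics/a6s.png

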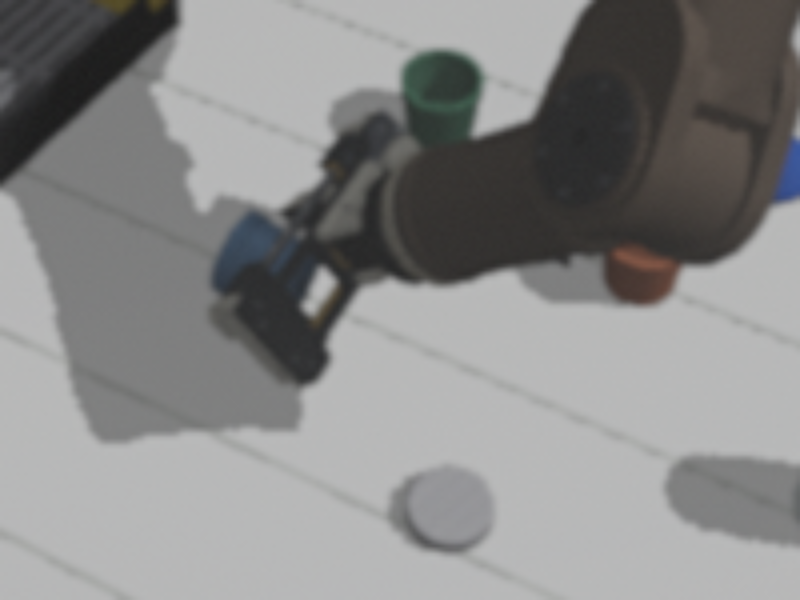

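Blue stayed put. Before gripping I'll shift 12 mm towards the foot and tilt to 50°, so the gripper body clears the crate's side wall.

Run:
```python
from h import *
a=np.radians(50)
move([.637,.106,.030],[0,-np.sin(a),-np.cos(a)],[1,0,0])
```

```text
y [1. 0. 0.] [25.7  0.3 -7.9] [ 0.    -0.09  -0.001] 5.1
y [-1. -0. -0.] [25.7  0.3 -7.9] [-1.410e-01 -1.000e-03  3.137e+00] 179.9
```

```bash
python3 -m pendant '[[[13,0,-4,0,-0.045,0,-1],[26,0,-8,0,-0.09,0,-1],[26,0,-8,0,-0.09,0,-1],[26,0,-8,0,-0.09,0,0],[26,0,-8,0,-0.09,0,1],[26,0,-8,0,-0.09,0,1],[26,0,-8,0,-0.09,0,1],[26,0,-8,0,-0.09,0,1],[5,0,-29,0,-0.09,0,1],[-31,0,-65,0,-0.09,0,1],[-71,0,-105,0,-0.09,0,1],[-71,0,-105,0,-0.09,0,1],[-71,0,-105,0,-0.09,0,1]]]' 20; python3 -c "
from h import *
st(); im=get_image('scene'); cv2.imwrite('pics/a7s.png',cv2.resize(im[180:330,230:430,::-1],None,fx=4,fy=4))
a=np.radians(40); move([.637,.0945,.2],[0,np.sin(a),-np.cos(a)],[1,0,0])"
```

```text
clock: 12.38
position: [0.6357, 0.2303, 0.2673]
ee_rot: [1.699, 1.704, -0.794]
force: [-0.0, -0.4, -2.5]
width: 0.616
t 12.38 tcp [0.6357 0.2303 0.2673] grasp [0.6359 0.1084 0.1652] z [ 0.001 -0.767 -0.642] y [ 1.     0.002 -0.001] F [-0.  -0.4 -2.5] w 0.616 q [-0.98  0.9   0.69  1.48  0.27  1.3  -0.53]
y [1. 0. 0.] [-195.1    0.8  147.2] [-0.002  1.573  0.003] 90.1
y [-1. -0. -0.] [-195.1    0.8  147.2] [-2.222 -0.003 -2.217] 179.8
```

View pics/a7s.png

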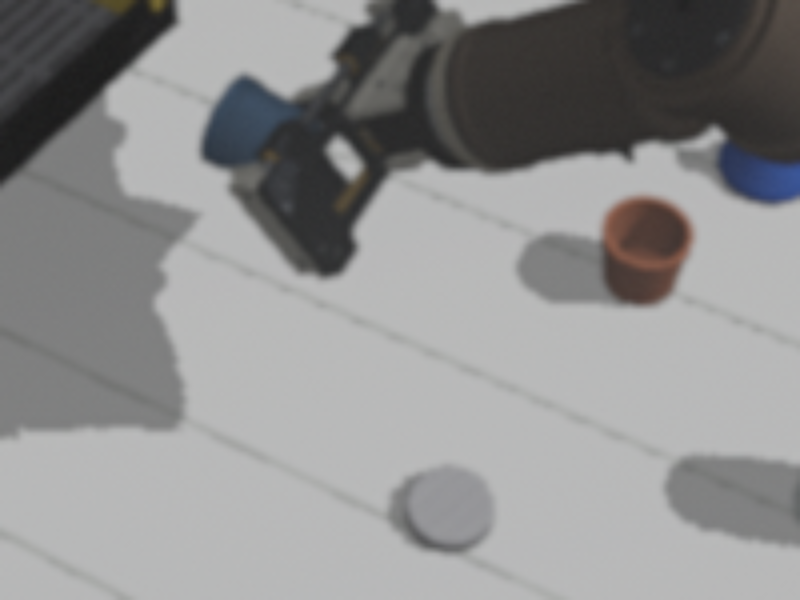

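```bash
python3 -m pendant '[[[-20,0,0,0,0.1,0,1],[-40,0,10,0,0.26,0,1],[-60,0,20,0,0.42,0,1],[-85,0,35,0,0.58,0,1],[-110,0,50,0,0.74,0,1],[-130,0,70,0,0.9,0,1],[-150,0,90,0,1.06,0,1],[-170,0,110,0,1.22,0,1],[-185,0,130,0,1.4,0,1],[-195,0,147,0,1.573,0,1],[-195,0,147,0,1.573,0,1],[-195,0,147,0,1.573,0,1]]]' 20; python3 -c "
from h import *
st(); im=get_image('scene'); cv2.imwrite('pics/a8s.png',im[:,:,::-1])
a=np.radians(40);s,c=np.sin(a),np.cos(a); X=np.array([.9945,-.1045,0]);Y=np.array([.1045,.9945,0]); C=np.array([.539,-.290,0])
g=C+.066*X-.096*Y; print(g); move(g+[0,0,.25],s*X+[0,0,-c],-Y)"
```

```text
clock: 13.92
position: [0.6365, -0.0064, 0.3224]
ee_rot: [-1.814, -1.82, -0.655]
force: [0.5, 0.6, -0.9]
width: 0.616
t 13.93 tcp [ 0.6365 -0.0064  0.3224] grasp [0.6358 0.0955 0.2003] z [-0.004  0.641 -0.768] y [ 1.     0.004 -0.002] F [ 0.5  0.6 -0.9] w 0.616 q [ 0.09  0.59  0.05  1.65 -0.8   1.16  0.56]
[ 0.594605 -0.392369  0.      ]
y [-0.1  -0.99  0.  ] [-256.9 -145.7 -278.2] [-1.08   0.003  1.288] 96.3
y [ 0.1   0.99 -0.  ] [-256.9 -145.7 -278.2] [-0.003 -1.123 -1.565] 110.4
```

View pics/a8s.png

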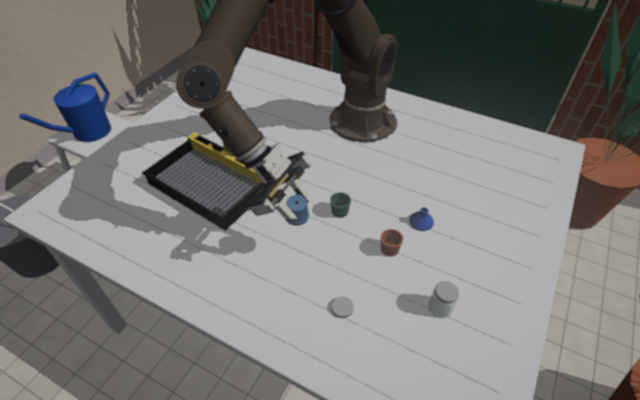

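```bash
python3 -m pendant '[[[-20,-10,-40,-0.1,0,0.12,1],[-60,-30,-90,-0.2,0,0.24,1],[-100,-50,-140,-0.33,0,0.39,1],[-257,-146,-278,-1.08,0.003,1.288,1],[-257,-146,-278,-1.08,0.003,1.288,1],[-257,-146,-278,-1.08,0.003,1.288,1],[-257,-146,-278,-1.08,0.003,1.288,1],[-257,-146,-278,-1.08,0.003,1.288,1],[-257,-146,-278,-1.08,0.003,1.288,1],[-257,-146,-278,-1.08,0.003,1.288,1],[-257,-146,-278,-1.08,0.003,1.288,1],[-257,-146,-278,-1.08,0.003,1.288,1],[-257,-146,-278,-1.08,0.003,1.288,1],[-257,-146,-278,-1.08,0.003,1.288,1]]]' 20
cat >> h.py <<'E'
a=np.radians(40);s,c=np.sin(a),np.cos(a); X=np.array([.9945,-.1045,0]);Y=np.array([.1045,.9945,0]); C=np.array([.539,-.290,0]); U=np.array([0,0,1.])
E
python3 -c "
from h import *
st(); im=get_image('scene'); cv2.imwrite('pics/a9s.png',cv2.resize(im[110:230,120:280,::-1],None,fx=5,fy=5)); im=get_image('top'); cv2.imwrite('pics/a9.png',cv2.resize(im[135:255,380:540,::-1],None,fx=5,fy=5))
g=C+.066*X-.096*Y; move(g+[0,0,.1],s*X-c*U,-Y);move(g+[0,0,.0545],s*X-c*U,-Y)"
```

```text
clock: 15.72
position: [0.4915, -0.3838, 0.3711]
ee_rot: [2.915, -0.158, 1.063]
force: [-0.5, 0.9, -1.3]
width: 0.617
t 15.72 tcp [ 0.4915 -0.3838  0.3711] grasp [ 0.5932 -0.3946  0.2494] z [ 0.64  -0.068 -0.765] y [-0.107 -0.994 -0.002] F [-0.5  0.9 -1.3] w 0.617 q [ 0.36  0.37  0.44  1.95 -1.2   0.57  0.  ]
y [-0.1  -0.99  0.  ] [-95.   -2.  115.1] [ 0.001 -0.001 -0.004] 0.2
y [ 0.1   0.99 -0.  ] [-95.   -2.  115.1] [-2.000e-03 -1.000e-03  3.138e+00] 179.8
y [-0.1  -0.99  0.  ] [-124.3   -1.9  149.9] [ 0.001 -0.001 -0.004] 0.2
y [ 0.1   0.99 -0.  ] [-124.3   -1.9  149.9] [-2.000e-03 -1.000e-03  3.138e+00] 179.8
```

View pics/a9s.png

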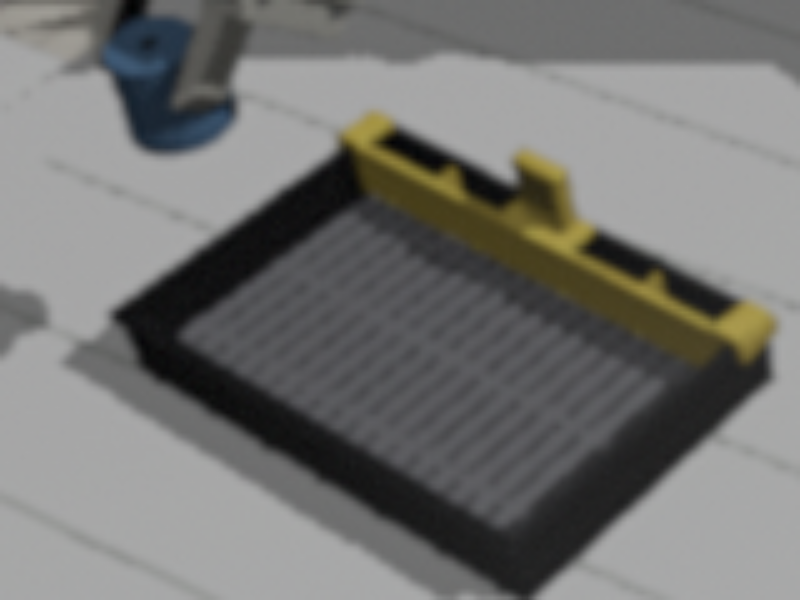

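View pics/a9.png

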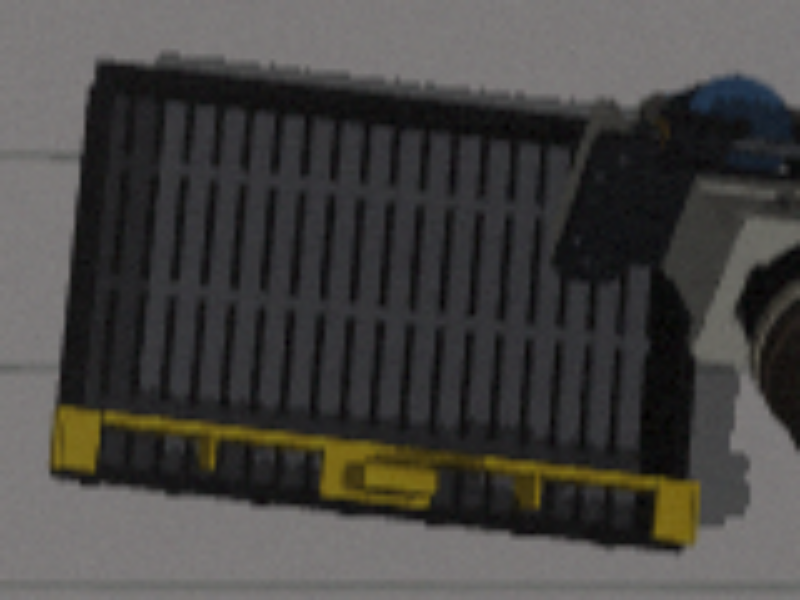

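```bash
python3 -c "
from h import *
for cam,f,o in (('scene','pics/a9s.png',(120,110)),('top','pics/a9.png',(380,135))):
    im=cv2.imread(f)
    P=[C+i*.115*X+j*.17*Y+.055*U for i,j in((1,1),(1,-1),(-1,-1),(-1,1))]
    q=np.array([(pix(cam,p)-o)*5 for p in P]).astype(int); cv2.polylines(im,[q],True,(0,0,255),1)
    P=[C+i*.109*X+j*.164*Y+.014*U for i,j in((1,1),(1,-1),(-1,-1),(-1,1))]
    q=np.array([(pix(cam,p)-o)*5 for p in P]).astype(int); cv2.polylines(im,[q],True,(0,255,0),1)
    P=[C-.083*X+j*.16*Y+.061*U for j in (-1,1)]
    q=np.array([(pix(cam,p)-o)*5 for p in P]).astype(int); cv2.polylines(im,[q],True,(255,0,255),1)
    cv2.imwrite(f.replace('a9','o9'),im)
"
```

```text
(no output)
```

View pics/o9s.png

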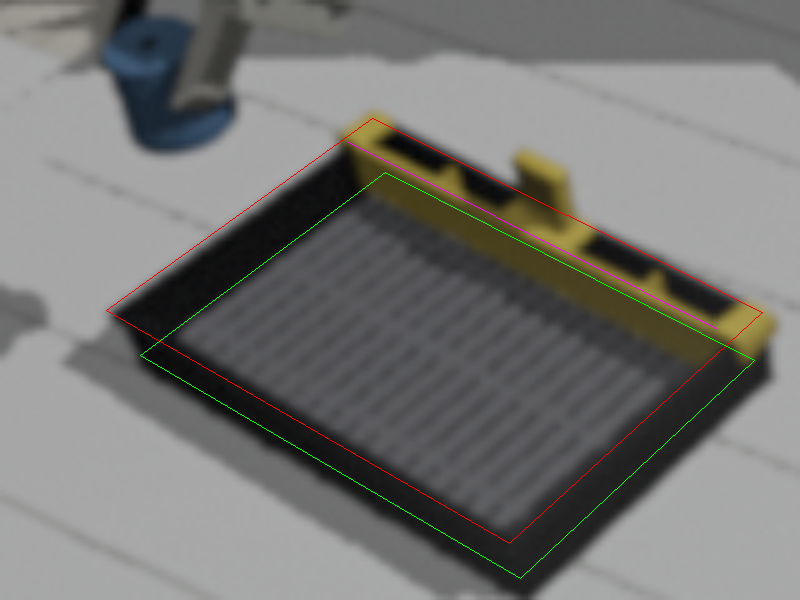

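View pics/o9.png

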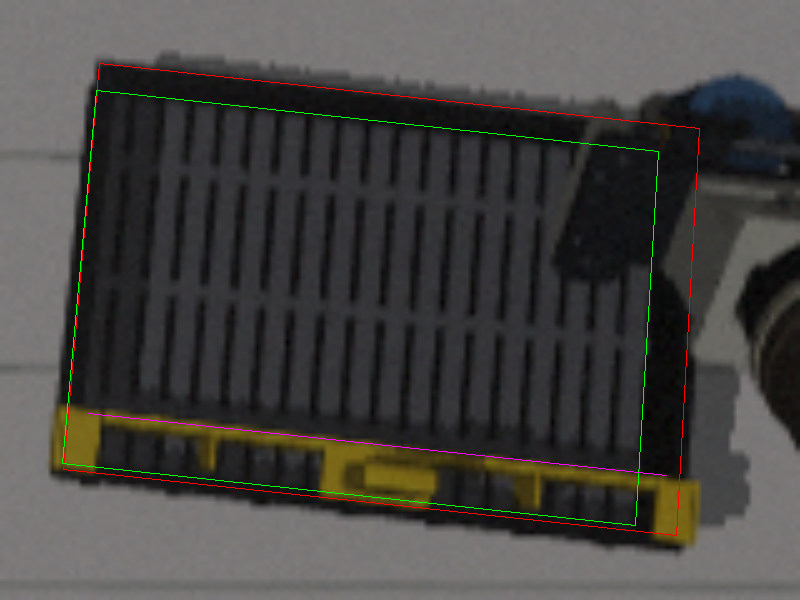

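```bash
python3 -m pendant '[[[-30,-2,36,0,0,0,1],[-62,-2,75,0,0,0,1],[-95,-2,115,0,0,0,1],[-112,-2,135,0,0,0,1],[-122,-2,147,0,0,0,1],[-123,-2,149,0,0,0,1],[-123,-2,149,0,0,0,1],[-123,-2,149,0,0,0,1]]]' 20; python3 -c "
from h import *
st(); im=get_image('scene'); cv2.imwrite('pics/b1s.png',cv2.resize(im[110:230,120:280,::-1],None,fx=5,fy=5))"
```

```text
clock: 16.82
position: [0.5029, -0.4019, 0.2003]
ee_rot: [2.961, -0.139, 1.027]
force: [-0.3, -0.1, -1.6]
width: 0.616
t 16.82 tcp [ 0.5029 -0.4019  0.2003] grasp [ 0.6011 -0.4073  0.0753] z [ 0.618 -0.034 -0.786] y [-0.085 -0.996 -0.024] F [-0.3 -0.1 -1.6] w 0.616 q [ 1.03  0.69 -0.47  1.94 -1.32  0.12  0.36]
```

View pics/b1s.png

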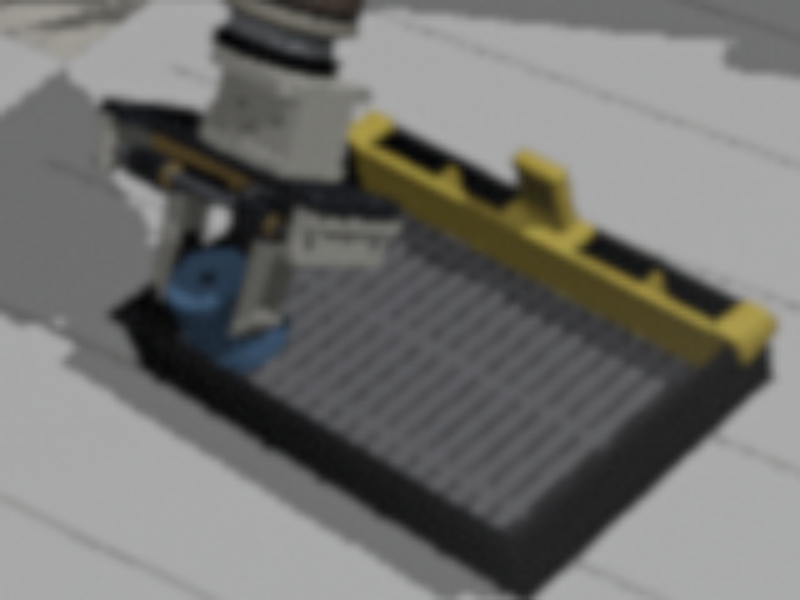

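The arm stopped on joints 5 and 6 at a grasp height of 75 mm, because tilting outward doesn't suit this wrist. I'll lift and turn to the side heading (crate +y, jaws along crate x). I'll fill from the left slot so the hand stays over free space.

```bash
python3 -c "
from h import *
st(); g=C+.035*X+.096*Y; print(g)
m=arm.observe(); 
move([.6,-.4,.2],s*X-c*U,-Y); move(g+[0,0,.2],s*Y-c*U,X)"
```

```text
t 16.88 tcp [ 0.5028 -0.402   0.2001] grasp [ 0.601  -0.4073  0.0751] z [ 0.618 -0.033 -0.786] y [-0.085 -0.996 -0.025] F [-0.1 -0.2 -1.4] w 0.615 q [ 1.04  0.69 -0.47  1.94 -1.32  0.12  0.36]
[ 0.5838395 -0.1981855  0.       ]
y [-0.1  -0.99  0.  ] [ 70.7 -15.3 -98.8] [-0.031  0.032 -0.001] 2.6
y [ 0.1   0.99 -0.  ] [ 70.7 -15.3 -98.8] [0.05  0.049 3.14 ] 180.0
y [ 0.99 -0.1  -0.  ] [ 121.8 -110.8  -55.6] [ 0.963  0.006 -1.217] 88.9
y [-0.99  0.1   0.  ] [ 121.8 -110.8  -55.6] [ 0.006 -1.029  1.69 ] 113.4
```

```bash
python3 -m pendant '[[[35,0,-45,0,0,0,1],[70,0,-90,0,0,0,1],[90,0,-110,0,0,0,1],[90,0,-110,0,0,0,1],[90,0,-110,0,0,0,1],[90,0,-110,0,0,0,1]]]' 20; python3 -c "
from h import *
st(); g=C+.035*X+.096*Y; move(g+[0,0,.2],s*Y-c*U,X)"
```

```text
clock: 17.62
position: [0.504, -0.4064, 0.3391]
ee_rot: [2.966, -0.144, 1.024]
force: [-0.5, -0.6, -1.1]
width: 0.617
t 17.62 tcp [ 0.504  -0.4064  0.3391] grasp [ 0.6018 -0.4113  0.2138] z [ 0.615 -0.031 -0.788] y [-0.087 -0.996 -0.029] F [-0.5 -0.6 -1.1] w 0.617 q [ 0.68  0.44  0.04  1.87 -0.99  0.49 -0.14]
y [ 0.99 -0.1  -0.  ] [  34.4 -111.7   52.9] [ 0.96   0.005 -1.221] 89.0
y [-0.99  0.1   0.  ] [  34.4 -111.7   52.9] [ 0.005 -1.025  1.688] 113.1
```

```bash
python3 -m pendant '[[[4,-12,6,0.1,0,-0.13,1],[8,-24,12,0.21,0,-0.26,1],[34,-112,53,0.96,0.005,-1.221,1],[34,-112,53,0.96,0.005,-1.221,1],[34,-112,53,0.96,0.005,-1.221,1],[34,-112,53,0.96,0.005,-1.221,1],[34,-112,53,0.96,0.005,-1.221,1],[34,-112,53,0.96,0.005,-1.221,1],[34,-112,53,0.96,0.005,-1.221,1],[34,-112,53,0.96,0.005,-1.221,1],[34,-112,53,0.96,0.005,-1.221,1],[34,-112,53,0.96,0.005,-1.221,1]]]' 20; python3 -c "
from h import *
st(); g=C+.035*X+.096*Y; move(g+[0,0,.0555],s*Y-c*U,X)
im=get_image('top'); cv2.imwrite('pics/b2.png',cv2.resize(im[100:260,340:560,::-1],None,fx=3.6,fy=3.6));"
```

```text
clock: 19.12
position: [0.5732, -0.3001, 0.3229]
ee_rot: [-1.925, -1.731, -0.701]
force: [0.6, 0.2, -0.9]
width: 0.616
t 19.12 tcp [ 0.5732 -0.3001  0.3229] grasp [ 0.5843 -0.1987  0.201 ] z [ 0.07   0.638 -0.767] y [ 0.994 -0.106  0.002] F [ 0.6  0.2 -0.9] w 0.616 q [ 0.71  0.68 -0.23  1.48 -0.51  1.33  0.61]
y [ 0.99 -0.1  -0.  ] [-93.3  -0.3 111.9] [ 0.003  0.001 -0.   ] 0.2
y [-0.99  0.1   0.  ] [-93.3  -0.3 111.9] [ 2.000e-03 -4.000e-03  3.141e+00] 180.0
```

View pics/b2.png

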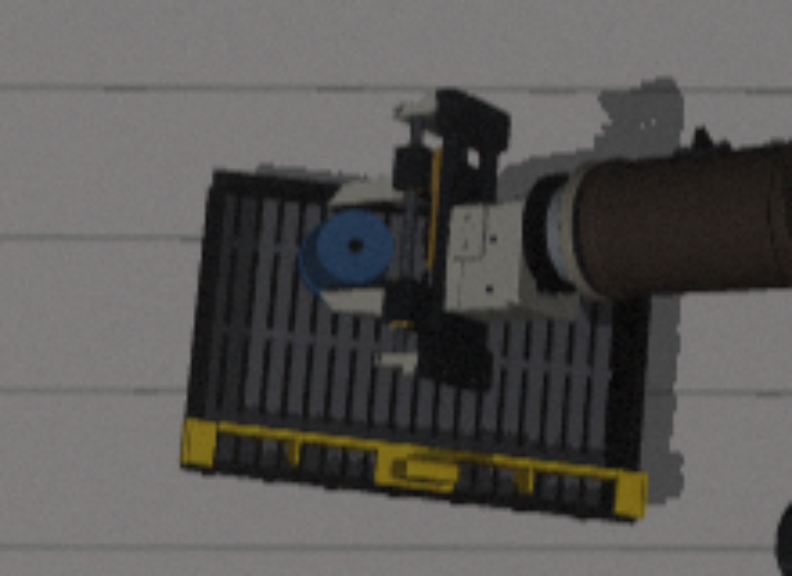

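The pot hangs over the left slot. I'll lower it.

```bash
python3 -m pendant '[[[-30,0,36,0,0,0,1],[-62,0,74,0,0,0,1],[-82,0,98,0,0,0,1],[-90,0,108,0,0,0,1],[-93,0,112,0,0,0,1],[-93,0,112,0,0,0,1],[-93,0,112,0,0,0,1]]]' 20; python3 -c "
from h import *
st(); im=get_image('scene'); cv2.imwrite('pics/b3s.png',cv2.resize(im[110:230,120:280,::-1],None,fx=5,fy=5))"
```

```text
clock: 20.05
position: [0.5741, -0.2994, 0.1792]
ee_rot: [-1.923, -1.734, -0.702]
force: [-3.0, -0.4, 6.1]
width: 0.62
t 20.05 tcp [ 0.5741 -0.2994  0.1792] grasp [ 0.5852 -0.1979  0.0573] z [ 0.07   0.638 -0.767] y [ 0.995 -0.104  0.003] F [-3.  -0.4  6.1] w 0.62 q [ 0.71  0.85 -0.23  1.56 -0.51  1.12  0.74]
```

View pics/b3s.png

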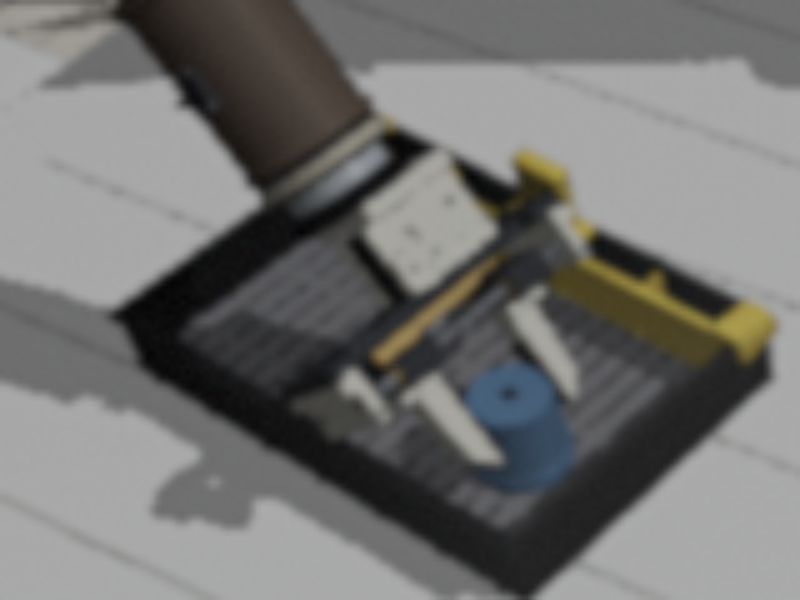

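Contact is 6 N and the pot is down. I'll release it and back out along the tool axis.

```bash
python3 -m pendant '[[[1,0,-1,0,0,0,0.1],[1,0,-1,0,0,0,-0.2],[1,0,-1,0,0,0,-0.6],[1,0,-1,0,0,0,-1],[1,0,-1,0,0,0,-1],[0,0,-30,0,0,0,-1],[0,0,-80,0,0,0,-1],[0,0,-130,0,0,0,-1],[60,0,-200,0,0,0,-1],[60,0,-200,0,0,0,-1],[60,0,-200,0,0,0,-1]]]' 20; python3 -c "
from h import *
st(); im=get_image('scene'); cv2.imwrite('pics/b4s.png',cv2.resize(im[110:260,180:430,::-1],None,fx=3.2,fy=3.2)); im=get_image('top'); cv2.imwrite('pics/b4.png',im[:,:,::-1])
"
```

```text
clock: 21.48
position: [0.5653, -0.3813, 0.3724]
ee_rot: [-1.925, -1.737, -0.703]
force: [0.5, 0.2, -0.2]
width: 0.999
t 21.48 tcp [ 0.5653 -0.3813  0.3724] grasp [ 0.5767 -0.2802  0.2502] z [ 0.072  0.636 -0.768] y [ 0.995 -0.105  0.006] F [ 0.5  0.2 -0.2] w 0.999 q [ 0.77  0.71 -0.19  1.3  -0.48  1.52  0.62]
```

View pics/b4s.png

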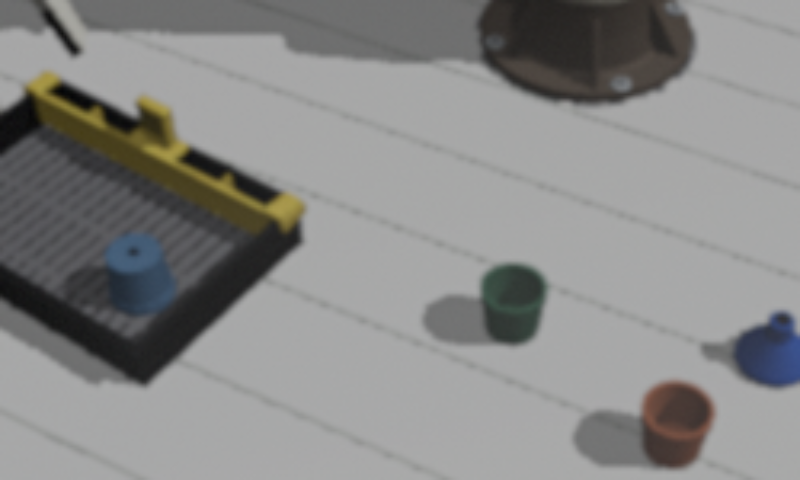

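View pics/b4.png

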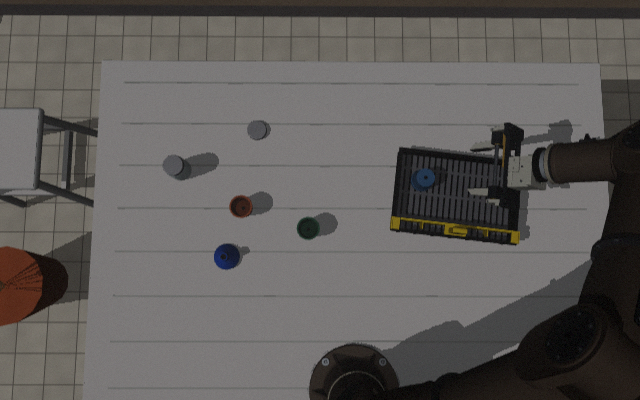

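Blue is mouth-down on the insert: upright in the scene crop, and at (425,178) in the top picture. Green is next.

Run:
```python
from h import *
r=.7071
move([.446,.1275+.12,.03+.14],[0,-r,-r],[1,0,0])
```

```text
y [1. 0. 0.] [ 500.5 -195.6  531.1] [-0.004 -1.481 -0.115] 85.1
y [-1. -0. -0.] [ 500.5 -195.6  531.1] [-2.05   0.005  2.241] 174.0
```

```bash
python3 -m pendant '[[[30,-12,30,0,-0.1,0,-1],[70,-27,70,0,-0.25,-0.02,-1],[500,-196,531,-0.004,-1.481,-0.115,-1],[500,-196,531,-0.004,-1.481,-0.115,-1],[500,-196,531,-0.004,-1.481,-0.115,-1],[500,-196,531,-0.004,-1.481,-0.115,-1],[500,-196,531,-0.004,-1.481,-0.115,-1],[500,-196,531,-0.004,-1.481,-0.115,-1],[500,-196,531,-0.004,-1.481,-0.115,-1],[500,-196,531,-0.004,-1.481,-0.115,-1],[500,-196,531,-0.004,-1.481,-0.115,-1],[500,-196,531,-0.004,-1.481,-0.115,-1],[500,-196,531,-0.004,-1.481,-0.115,-1],[500,-196,531,-0.004,-1.481,-0.115,-1],[500,-196,531,-0.004,-1.481,-0.115,-1],[500,-196,531,-0.004,-1.481,-0.115,-1],[500,-196,531,-0.004,-1.481,-0.115,-1]]]' 20; python3 -c "
from h import *
r=.7071
st(); move([.446,.1275,.030],[0,-r,-r],[1,0,0]); im=get_image('scene'); cv2.imwrite('pics/c1s.png',cv2.resize(im[110:330,180:500,::-1],None,fx=2.5,fy=2.5)); im=get_image('top'); cv2.imwrite('pics/c1.png',im[:,:,::-1])
"
```

```text
clock: 23.7
position: [0.4463, 0.3583, 0.2829]
ee_rot: [1.761, 1.757, -0.729]
force: [-1.0, -0.4, 1.1]
width: 0.998
t 23.7 tcp [0.4463 0.3583 0.2829] grasp [0.4463 0.2457 0.1705] z [-0.001 -0.708 -0.707] y [ 1.    -0.002  0.001] F [-1.  -0.4  1.1] w 0.998 q [-0.89  0.68 -0.05  1.63  0.46  1.52 -1.13]
y [1. 0. 0.] [ 15.8  -0.3 183. ] [-0.001  0.001 -0.002] 0.1
y [-1. -0. -0.] [ 15.8  -0.3 183. ] [1.00e-03 1.00e-03 3.14e+00] 179.9
```

View pics/c1s.png

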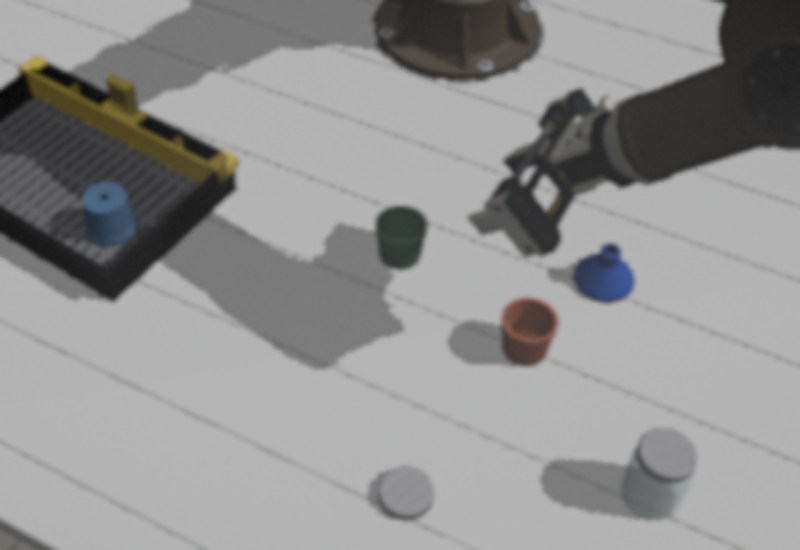

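View pics/c1.png

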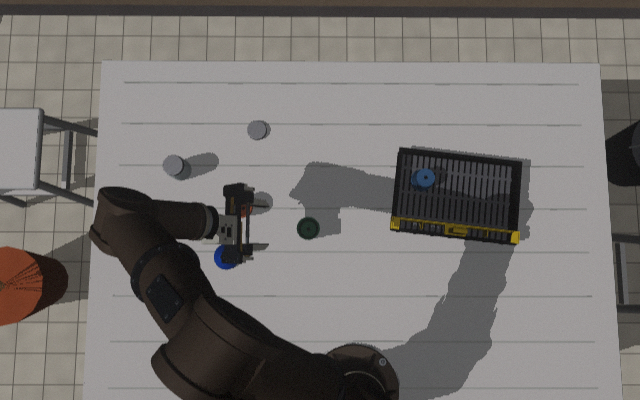

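```bash
python3 -m pendant '[[[16,0,50,0,0,0,-1],[16,0,105,0,0,0,-1],[16,0,150,0,0,0,-1],[16,0,183,0,0,0,-1],[16,0,183,0,0,0,-1],[16,0,183,0,0,0,-1],[16,0,183,0,0,0,0],[16,0,183,0,0,0,1],[16,0,183,0,0,0,1],[16,0,183,0,0,0,1],[16,0,183,0,0,0,1]]]' 20; python3 -c "
from h import *
r=.7071
st(); move([.446,.1275,.11],[0,-r,-r],[1,0,0]);move([.63,.10,.12],[0,r,-r],[1,0,0]); im=get_image('scene'); cv2.imwrite('pics/c2s.png',cv2.resize(im[110:330,180:500,::-1],None,fx=2.5,fy=2.5))
"
```

```text
clock: 25.18
position: [0.446, 0.2415, 0.1422]
ee_rot: [1.76, 1.759, -0.728]
force: [-0.3, 1.0, 3.0]
width: 0.629
t 25.18 tcp [0.446  0.2415 0.1422] grasp [0.4461 0.129  0.0298] z [ 0.001 -0.707 -0.707] y [1.    0.    0.001] F [-0.3  1.   3. ] w 0.629 q [-0.79  0.79 -0.01  1.9   0.58  1.14 -1.24]
y [1. 0. 0.] [-57.9   0.1 -55.7] [ 0.001  0.    -0.001] 0.1
y [-1. -0. -0.] [-57.9   0.1 -55.7] [ 1.000e-03 -1.000e-03  3.141e+00] 180.0
y [1. 0. 0.] [-243.2  184.1  115.9] [1.000e-03 1.571e+00 0.000e+00] 90.0
y [-1. -0. -0.] [-243.2  184.1  115.9] [-2.222e+00  2.000e-03 -2.221e+00] 180.0
```

View pics/c2s.png

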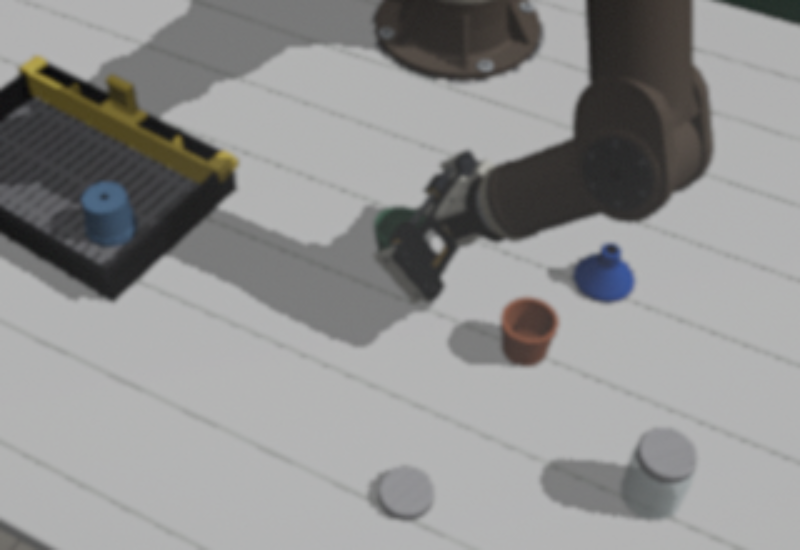

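```bash
python3 -m pendant '[[[-30,0,-30,0,0,0,1],[-57,20,-57,0,0.1,0,1],[-90,40,-70,0,0.28,0,1],[-120,65,-65,0,0.46,0,1],[-145,90,-50,0,0.64,0,1],[-170,115,-25,0,0.82,0,1],[-195,135,10,0,1.0,0,1],[-215,155,45,0,1.18,0,1],[-230,170,80,0,1.36,0,1],[-243,184,116,0,1.571,0,1],[-243,184,116,0,1.571,0,1],[-243,184,116,0,1.571,0,1],[-243,184,116,0,1.571,0,1],[-243,184,116,0,1.571,0,1]]]' 20; python3 -c "
from h import *
r=.7071
st(); move([.63,.10,.0315],[0,r,-r],[1,0,0]); im=get_image('scene'); cv2.imwrite('pics/c3s.png',cv2.resize(im[110:330,180:500,::-1],None,fx=2.5,fy=2.5))
"
```

```text
clock: 26.98
position: [0.6297, -0.0104, 0.2332]
ee_rot: [-1.758, -1.765, -0.729]
force: [-0.1, -0.4, -0.4]
width: 0.636
t 26.98 tcp [ 0.6297 -0.0104  0.2332] grasp [0.6296 0.1018 0.1206] z [-0.001  0.706 -0.708] y [1.    0.003 0.002] F [-0.1 -0.4 -0.4] w 0.636 q [ 0.57  0.83 -0.68  1.67 -0.4   0.86  0.34]
y [1. 0. 0.] [-64.4   0.1  61.8] [-0.001  0.002  0.004] 0.2
y [-1. -0. -0.] [-64.4   0.1  61.8] [-3.000e-03 -1.000e-03 -3.138e+00] 179.8
```

View pics/c3s.png

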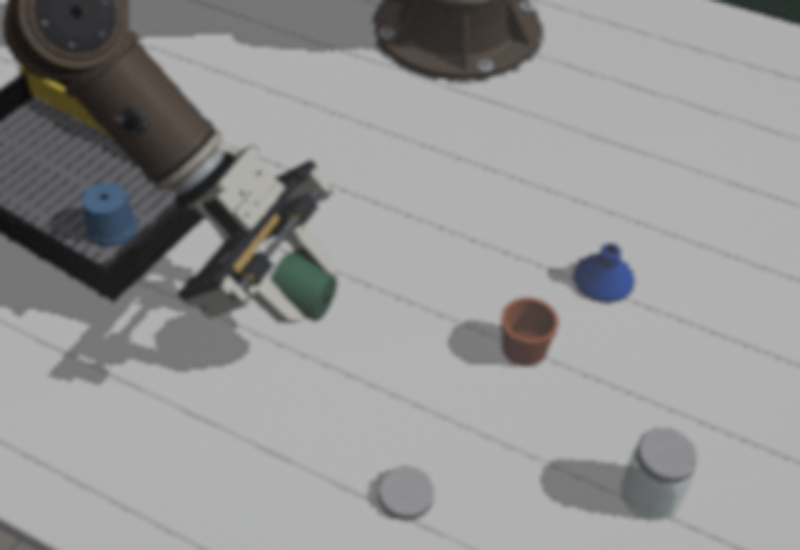

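```bash
python3 -m pendant '[[[-20,0,20,0,0,0,1],[-42,0,40,0,0,0,1],[-60,0,57,0,0,0,1],[-64,0,62,0,0,0,1],[-64,0,62,0,0,0,1],[-64,0,62,0,0,0,1],[-64,0,62,0,0,0,0.1],[-64,0,62,0,0,0,-0.2],[-64,0,62,0,0,0,-0.6],[-64,0,62,0,0,0,-1],[-64,0,62,0,0,0,-1]]]' 20; python3 -c "
from h import *
st();  im=get_image('scene'); cv2.imwrite('pics/c4s.png',cv2.resize(im[110:330,180:500,::-1],None,fx=2.5,fy=2.5))
"
```

```text
clock: 28.4
position: [0.63, -0.0142, 0.1428]
ee_rot: [-1.761, -1.761, -0.73]
force: [0.0, 0.4, -0.2]
width: 0.907
t 28.4 tcp [ 0.63   -0.0142  0.1428] grasp [0.6302 0.0982 0.0303] z [ 0.001  0.707 -0.708] y [ 1.    -0.     0.001] F [ 0.   0.4 -0.2] w 0.907 q [ 0.57  0.96 -0.66  1.69 -0.37  0.74  0.41]
```

View pics/c4s.png

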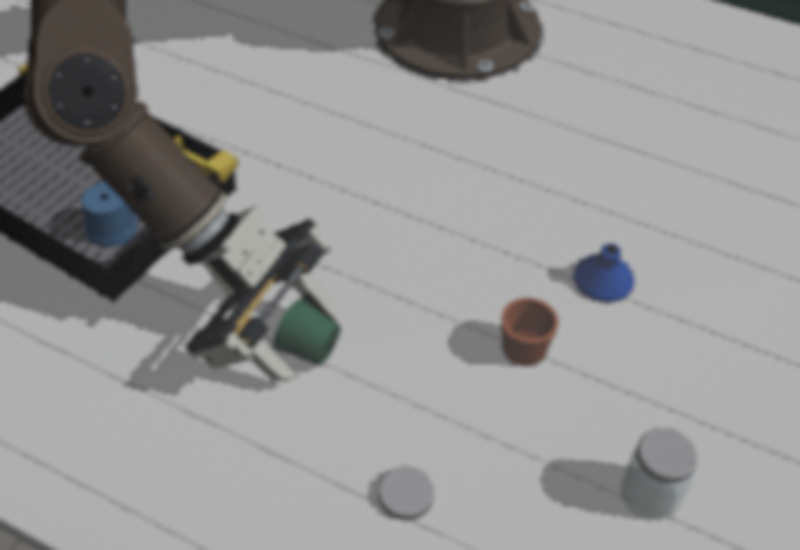

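```bash
python3 -m pendant '[[[0,0,0,0,0,0,-1],[14,0,0.6,0,-0.09,0,-1],[40,0,5.2,0,-0.255,0,-1],[65.6,0,14.2,0,-0.425,0,-1],[89,0,27.3,0,-0.595,0,-1],[110,0,44.3,0,-0.765,0,-1],[128,0,64.5,0,-0.935,0,-1],[142,0,87.6,0,-1.105,0,-1],[152,0,113,0,-1.275,0,-1],[157.7,0,139,0,-1.445,0,-1],[159,0,159,0,-1.571,0,-1],[159,0,159,0,-1.571,0,-1],[159,0,159,0,-1.571,0,-1]]]' 20; python3 -c "
from h import *
st(); b=np.radians(50); move([.630,.110,.0305],[0,-np.sin(b),-np.cos(b)],[1,0,0]); im=get_image('scene'); cv2.imwrite('pics/c5s.png',cv2.resize(im[180:330,230:430,::-1],None,fx=4,fy=4))"
```

```text
clock: 30.08
position: [0.6303, 0.2096, 0.1435]
ee_rot: [1.762, 1.759, -0.727]
force: [0.5, -1.5, 0.5]
width: 1.002
t 30.07 tcp [0.6303 0.2096 0.1435] grasp [0.6303 0.0973 0.0309] z [-0.    -0.706 -0.708] y [ 1.    -0.001  0.001] F [ 0.5 -1.5  0.5] w 1.002 q [-0.78  0.95  0.35  1.55  0.42  1.13 -0.78]
y [1. 0. 0.] [23.3 -0.4 -8. ] [-0.    -0.089 -0.002] 5.1
y [-1. -0. -0.] [23.3 -0.4 -8. ] [-0.139  0.     3.137] 179.9
```

View pics/c5s.png

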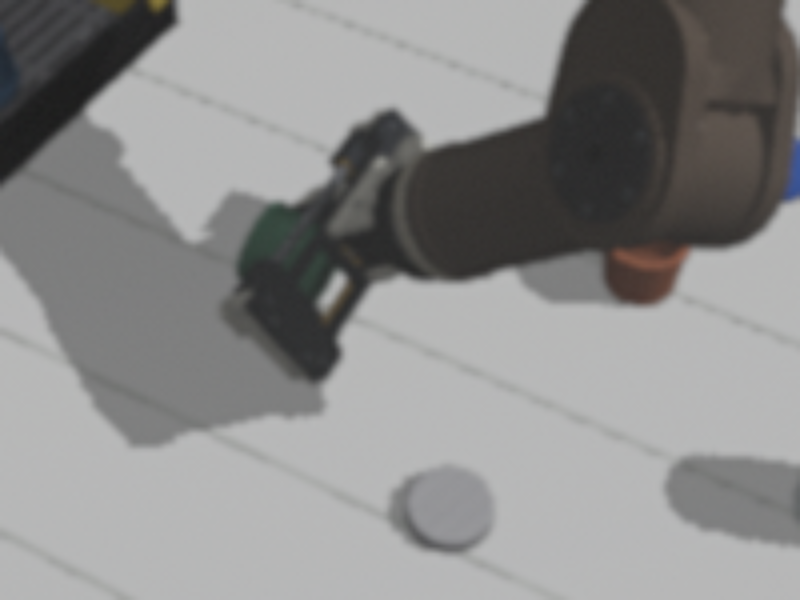

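```bash
python3 -m pendant '[[[12,0,-4,0,-0.045,0,-1],[23,0,-8,0,-0.09,0,-1],[23,0,-8,0,-0.09,0,-1],[23,0,-8,0,-0.09,0,0],[23,0,-8,0,-0.09,0,1],[23,0,-8,0,-0.09,0,1],[23,0,-8,0,-0.09,0,1],[23,0,-8,0,-0.09,0,1],[2,0,-29,0,-0.09,0,1],[-34,0,-65,0,-0.09,0,1],[-74,0,-105,0,-0.09,0,1],[-74,0,-105,0,-0.09,0,1],[-74,0,-105,0,-0.09,0,1]]]' 20; python3 -c "
from h import *
st(); move([.62,.03,.22],[0,s,-c],[1,0,0]); move(C+.035*X+[0,0,.2],s*Y-c*U,X);im=get_image('scene'); cv2.imwrite('pics/c6s.png',cv2.resize(im[180:330,230:430,::-1],None,fx=4,fy=4))"
```

```text
clock: 31.75
position: [0.6295, 0.2332, 0.2688]
ee_rot: [1.7, 1.701, -0.795]
force: [0.2, 0.4, -1.9]
width: 0.634
t 31.75 tcp [0.6295 0.2332 0.2688] grasp [0.6296 0.1112 0.1669] z [ 0.    -0.767 -0.641] y [1. 0. 0.] F [ 0.2  0.4 -1.9] w 0.634 q [-0.85  0.83  0.4   1.47  0.46  1.38 -0.7 ]
y [1. 0. 0.] [-251.8   -9.6  187.5] [0.    1.573 0.   ] 90.1
y [-1. -0. -0.] [-251.8   -9.6  187.5] [-2.224  0.    -2.219] 180.0
y [ 0.99 -0.1  -0.  ] [-443.6  -66.6  448.3] [0.011 1.571 0.116] 90.3
y [-0.99  0.1   0.  ] [-443.6  -66.6  448.3] [-2.15   0.014 -2.145] 174.0
```

View pics/c6s.png

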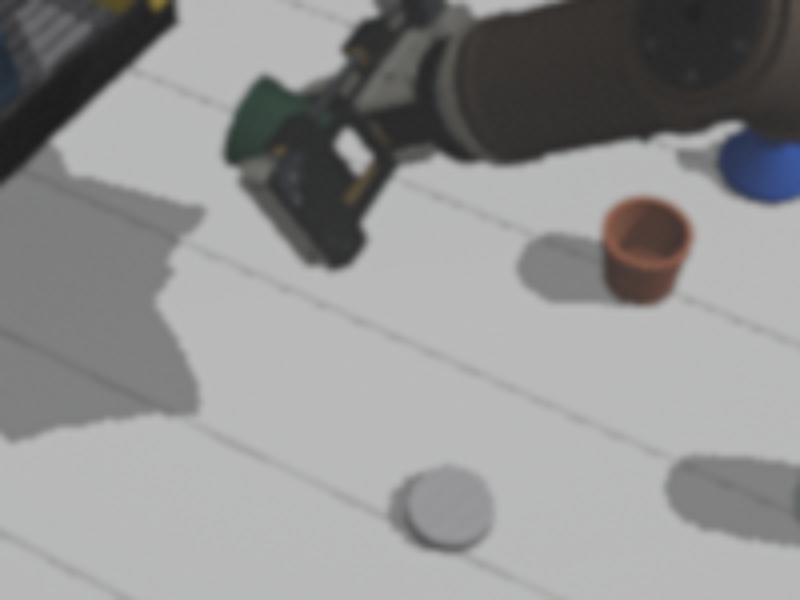

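```bash
python3 -m pendant '[[[-20,0,0,0,0.1,0,1],[-45,-1,10,0,0.26,0,1],[-70,-2,20,0,0.42,0,1],[-100,-3,35,0,0.58,0,1],[-130,-4,50,0,0.74,0,1],[-160,-5,75,0,0.9,0,1],[-190,-6,105,0,1.06,0,1],[-215,-8,135,0,1.22,0,1],[-235,-9,160,0,1.4,0,1],[-252,-10,187,0,1.573,0,1],[-252,-10,187,0,1.573,0,1],[-252,-10,187,0,1.573,0,1]]]' 20; python3 -c "
from h import *
st(); move(C+.035*X+[0,0,.17],s*Y-c*U,X);im=get_image('scene'); cv2.imwrite('pics/c7s.png',cv2.resize(im[120:270,200:400,::-1],None,fx=4,fy=4))"
```

```text
clock: 33.3
position: [0.6196, -0.0719, 0.3417]
ee_rot: [-1.818, -1.816, -0.658]
force: [0.1, 0.6, -1.5]
width: 0.629
t 33.3 tcp [ 0.6196 -0.0719  0.3417] grasp [0.6193 0.0302 0.2197] z [-0.002  0.642 -0.767] y [ 1.    -0.    -0.002] F [ 0.1  0.6 -1.5] w 0.629 q [ 0.32  0.58 -0.14  1.62 -0.66  1.19  0.52]
y [ 0.99 -0.1  -0.  ] [-280.1  -56.2 -169.3] [-0.069  0.001  0.079] 6.0
y [-0.99  0.1   0.  ] [-280.1  -56.2 -169.3] [-2.000e-03 -1.050e-01 -3.061e+00] 175.5
```

View pics/c7s.png

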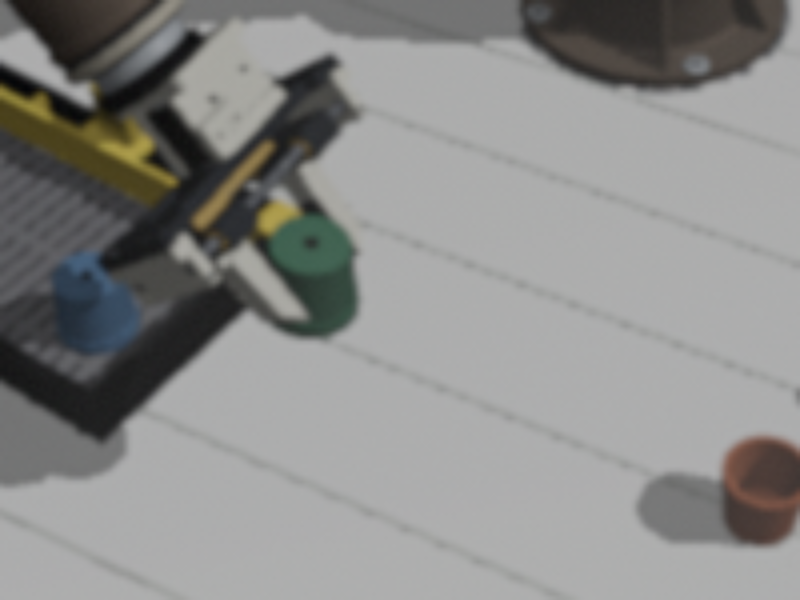

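```bash
python3 -m pendant '[[[-30,-6,-30,0,0,0.02,1],[-70,-14,-60,-0.02,0,0.04,1],[-115,-24,-85,-0.03,0,0.05,1],[-160,-34,-115,-0.05,0,0.06,1],[-210,-46,-140,-0.069,0,0.079,1],[-250,-56,-160,-0.069,0,0.079,1],[-280,-56,-169,-0.069,0,0.079,1],[-280,-56,-169,-0.069,0,0.079,1],[-280,-56,-169,-0.069,0,0.079,1],[-280,-56,-169,-0.069,0,0.079,1]]]' 20; python3 -c "
from h import *
st(); move(C+.035*X+[0,0,.06],s*Y-c*U,X);im=get_image('scene'); cv2.imwrite('pics/c8s.png',cv2.resize(im[90:240,120:320,::-1],None,fx=4,fy=4))"
```

```text
clock: 34.6
position: [0.5649, -0.3931, 0.2938]
ee_rot: [-1.92, -1.736, -0.702]
force: [0.9, -0.4, -1.5]
width: 0.635
t 34.6 tcp [ 0.5649 -0.3931  0.2938] grasp [ 0.5758 -0.2915  0.1719] z [ 0.068  0.639 -0.766] y [ 0.995 -0.102  0.004] F [ 0.9 -0.4 -1.5] w 0.635 q [ 0.69  0.78 -0.01  1.35 -0.57  1.46  0.77]
y [ 0.99 -0.1  -0.  ] [-73.7  -2.   84.3] [0.001 0.    0.005] 0.3
y [-0.99  0.1   0.  ] [-73.7  -2.   84.3] [-0.000e+00  2.000e-03 -3.137e+00] 179.7
```

View pics/c8s.png

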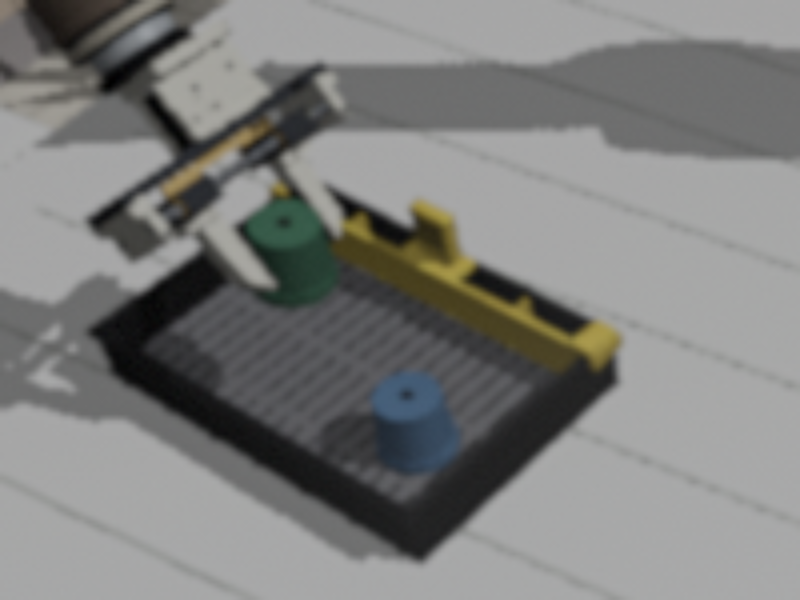

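```bash
python3 -m pendant '[[[-30,-2,34,0,0,0,1],[-52,-2,60,0,0,0,1],[-66,-2,76,0,0,0,1],[-72,-2,82.5,0,0,0,1],[-72,-2,82.5,0,0,0,1],[-72,-2,82.5,0,0,0,1]]]' 20; python3 -c "
from h import *
st(); im=get_image('scene'); cv2.imwrite('pics/c9s.png',cv2.resize(im[90:240,120:320,::-1],None,fx=4,fy=4))"
```

```text
clock: 35.4
position: [0.5624, -0.3976, 0.1849]
ee_rot: [-1.924, -1.735, -0.703]
force: [0.6, -0.8, -1.2]
width: 0.635
t 35.4 tcp [ 0.5624 -0.3976  0.1849] grasp [ 0.5737 -0.2962  0.0629] z [ 0.071  0.638 -0.767] y [ 0.994 -0.105  0.005] F [ 0.6 -0.8 -1.2] w 0.635 q [ 0.7   0.9  -0.02  1.4  -0.58  1.31  0.87]
```

View pics/c9s.png

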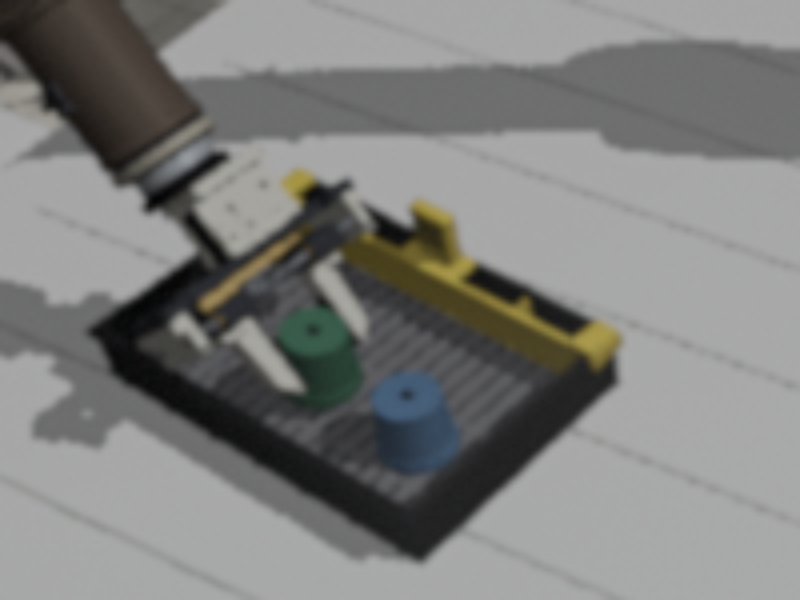

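```bash
python3 -m pendant '[[[-1,0,1.5,0,0,0,1],[-2.5,0,3,0,0,0,1],[-3.2,0,3.8,0,0,0,1],[-3.2,0,3.8,0,0,0,1]]]' 20;  python3 -m pendant '[[[-0.6,0,0.8,0,0,0,1],[-1.3,0,1.5,0,0,0,1],[-1.3,0,1.5,0,0,0,1]]]' 20; python3 -c "
from h import *
st()"
```

```text
clock: 35.95
position: [0.5619, -0.3973, 0.1783]
ee_rot: [-1.923, -1.733, -0.702]
force: [-0.4, 0.3, -1.1]
width: 0.63
clock: 36.33
position: [0.5619, -0.3974, 0.1764]
ee_rot: [-1.923, -1.733, -0.702]
force: [0.7, -0.5, -1.0]
width: 0.635
t 36.33 tcp [ 0.5619 -0.3974  0.1764] grasp [ 0.5729 -0.2958  0.0545] z [ 0.069  0.639 -0.766] y [ 0.994 -0.105  0.003] F [ 0.7 -0.5 -1. ] w 0.635 q [ 0.7   0.91 -0.02  1.41 -0.58  1.3   0.87]
```

```bash
python3 -m pendant '[[[-0.6,0,0.8,0,0,0,1],[-1.6,0,1.9,0,0,0,1],[-1.6,0,1.9,0,0,0,1]]]' 20;  python3 -m pendant '[[[-0.6,0,0.8,0,0,0,1],[-1.3,0,1.5,0,0,0,1],[-1.3,0,1.5,0,0,0,1]]]' 20; python3 -c "
from h import *
st(); im=get_image('scene'); cv2.imwrite('pics/d1s.png',cv2.resize(im[120:220,140:260,::-1],None,fx=6,fy=6,interpolation=cv2.INTER_CUBIC))"
```

```text
clock: 36.7
position: [0.5619, -0.3973, 0.1738]
ee_rot: [-1.923, -1.733, -0.702]
force: [-0.9, -0.1, -1.3]
width: 0.635
clock: 37.08
position: [0.562, -0.3976, 0.1723]
ee_rot: [-1.923, -1.733, -0.702]
force: [0.0, -1.2, 2.1]
width: 0.635
t 37.08 tcp [ 0.562  -0.3976  0.1723] grasp [ 0.5731 -0.2961  0.0505] z [ 0.07   0.638 -0.767] y [ 0.994 -0.105  0.003] F [ 0.  -1.2  2.1] w 0.635 q [ 0.7   0.92 -0.02  1.41 -0.58  1.29  0.88]
```

View pics/d1s.png

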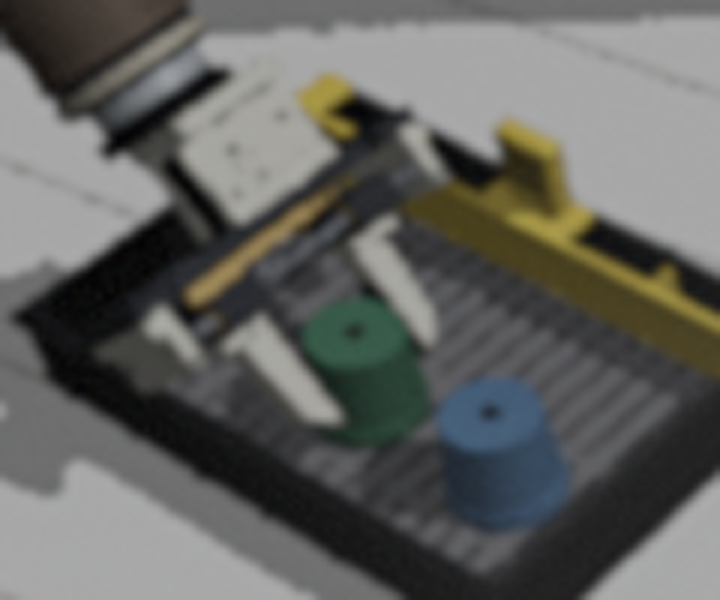

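Light contact of about 3 N at a 50 mm grasp height. I'll release and retreat.

```bash
python3 -m pendant '[[[0,0,0,0,0,0,0.1],[0,0,0,0,0,0,-0.2],[0,0,0,0,0,0,-0.6],[0,0,0,0,0,0,-1],[0,0,0,0,0,0,-1],[0,0,-30,0,0,0,-1],[0,0,-80,0,0,0,-1],[30,0,-130,0,0,0,-1],[90,0,-180,0,0,0,-1],[90,0,-180,0,0,0,-1],[90,0,-180,0,0,0,-1]]]' 20; python3 -c "
from h import *
st(); im=get_image('scene'); cv2.imwrite('pics/d2s.png',cv2.resize(im[110:260,180:430,::-1],None,fx=3.2,fy=3.2)); im=get_image('top'); cv2.imwrite('pics/d2.png',cv2.resize(im[110:290,150:550,::-1],None,fx=2,fy=2))
r=.7071
move([.505,.3145+.13,.18],[0,-r,-r],[1,0,0])"
```

```text
clock: 38.5
position: [0.5567, -0.4434, 0.3689]
ee_rot: [-1.923, -1.736, -0.703]
force: [-0.1, 0.0, -1.8]
width: 0.997
t 38.5 tcp [ 0.5567 -0.4434  0.3689] grasp [ 0.5679 -0.342   0.2469] z [ 0.07   0.637 -0.767] y [ 0.995 -0.104  0.005] F [-0.1  0.  -1.8] w 0.997 q [ 0.73  0.76  0.01  1.19 -0.55  1.64  0.73]
y [1. 0. 0.] [ 710.7 -155.8  692.6] [-0.004 -1.482 -0.115] 85.2
y [-1. -0. -0.] [ 710.7 -155.8  692.6] [-2.052  0.006  2.239] 174.0
```

View pics/d2s.png

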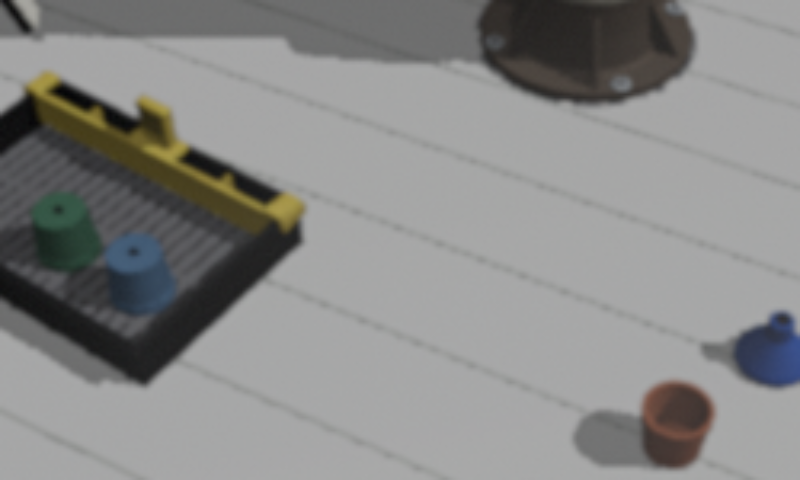

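View pics/d2.png

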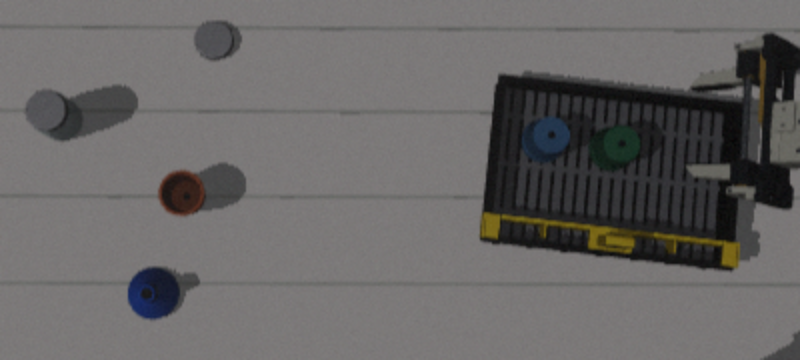

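Green and blue both stand mouth-down, and terracotta hasn't moved at (241,206). I'll pick terracotta with the heading turned 20° so the hand clears the rose.

Run:
```python
from h import *
z=np.array([-.342*.7071,-.94*.7071,-.7071]); t=np.array([.505,.3145,.030])
print(t-.19*z); move(t-.19*z,z,[.94,-.342,0])
```

```text
[0.55094736 0.44078806 0.164349  ]
y [ 0.94 -0.34 -0.  ] [699.4 -70.8 703.6] [ 0.012 -1.476  0.267] 86.0
y [-0.94  0.34  0.  ] [699.4 -70.8 703.6] [ 1.958  0.016 -2.136] 166.0
```

```bash
python3 -m pendant '[[[30,-3,30,0,-0.06,0,-1],[70,-7,70,0,-0.15,0.03,-1],[699,-71,704,0.012,-1.476,0.267,-1],[699,-71,704,0.012,-1.476,0.267,-1],[699,-71,704,0.012,-1.476,0.267,-1],[699,-71,704,0.012,-1.476,0.267,-1],[699,-71,704,0.012,-1.476,0.267,-1],[699,-71,704,0.012,-1.476,0.267,-1],[699,-71,704,0.012,-1.476,0.267,-1],[699,-71,704,0.012,-1.476,0.267,-1],[699,-71,704,0.012,-1.476,0.267,-1],[699,-71,704,0.012,-1.476,0.267,-1],[699,-71,704,0.012,-1.476,0.267,-1],[699,-71,704,0.012,-1.476,0.267,-1],[699,-71,704,0.012,-1.476,0.267,-1],[699,-71,704,0.012,-1.476,0.267,-1],[699,-71,704,0.012,-1.476,0.267,-1],[699,-71,704,0.012,-1.476,0.267,-1],[699,-71,704,0.012,-1.476,0.267,-1],[699,-71,704,0.012,-1.476,0.267,-1]]]' 20; python3 -c "
from h import *
z=np.array([-.342*.7071,-.94*.7071,-.7071]); t=np.array([.505,.3145,.030])
st(); move(t,z,[.94,-.342,0]); im=get_image('scene'); cv2.imwrite('pics/d3s.png',im[:,:,::-1]); im=get_image('top'); cv2.imwrite('pics/d3.png',im[:,:,::-1])
"
```

```text
clock: 41.1
position: [0.5852, 0.5378, 0.2749]
ee_rot: [2.096, 1.467, -0.854]
force: [0.2, 0.3, -0.5]
width: 0.998
t 41.1 tcp [0.5852 0.5378 0.2749] grasp [0.5478 0.4326 0.1617] z [-0.235 -0.662 -0.712] y [ 0.94  -0.34   0.006] F [ 0.2  0.3 -0.5] w 0.998 q [-1.05  1.16  0.6   0.74 -0.12  2.   -0.94]
y [ 0.94 -0.34 -0.  ] [  4.2  -0.  182. ] [ 0.006 -0.007 -0.003] 0.5
y [-0.94  0.34  0.  ] [  4.2  -0.  182. ] [-0.011 -0.009  3.138] 179.8
```

View pics/d3s.png

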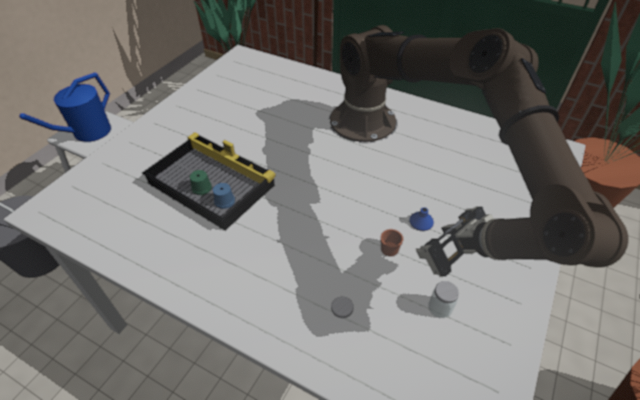

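View pics/d3.png

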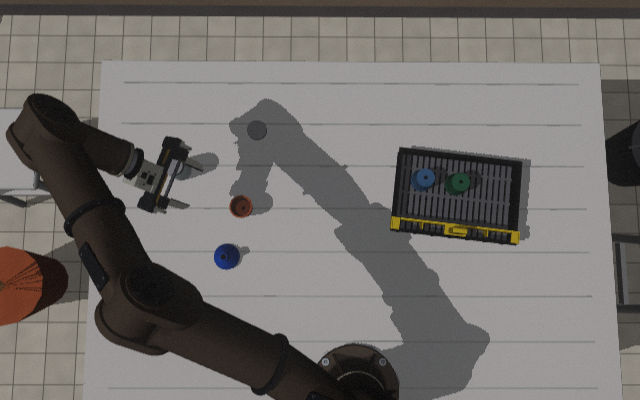

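```bash
python3 -m pendant '[[[4,0,45,0,0,0,-1],[4,0,95,0.006,-0.007,-0.003,-1],[4,0,140,0.006,-0.007,-0.003,-1],[4,0,170,0.006,-0.007,-0.003,-1],[4,0,182,0.006,-0.007,-0.003,-1],[4,0,182,0.006,-0.007,-0.003,-1],[4,0,182,0.006,-0.007,-0.003,-1]]]' 20; python3 -c "
from h import *
z=np.array([-.342*.7071,-.94*.7071,-.7071]); t=np.array([.505,.3145,.030])
st(); move(t,z,[.94,-.342,0]); im=get_image('scene'); cv2.imwrite('pics/d4s.png',cv2.resize(im[180:330,330:530,::-1],None,fx=4,fy=4)); im=get_image('top'); cv2.imwrite('pics/d4.png',cv2.resize(im[110:290,150:350,::-1],None,fx=4,fy=3.3))
"
```

```text
clock: 42.08
position: [0.5435, 0.4228, 0.1431]
ee_rot: [2.092, 1.469, -0.863]
force: [-0.4, 0.4, -0.3]
width: 0.996
t 42.08 tcp [0.5435 0.4228 0.1431] grasp [0.5055 0.3172 0.0304] z [-0.238 -0.664 -0.709] y [ 0.941 -0.339  0.001] F [-0.4  0.4 -0.3] w 0.996 q [-1.1   1.11  0.58  1.28 -0.1   1.54 -0.93]
y [ 0.94 -0.34 -0.  ] [-1.3  0.9  2.3] [ 0.003 -0.003  0.001] 0.2
y [-0.94  0.34  0.  ] [-1.3  0.9  2.3] [ 0.004  0.005 -3.14 ] 179.9
```

View pics/d4s.png

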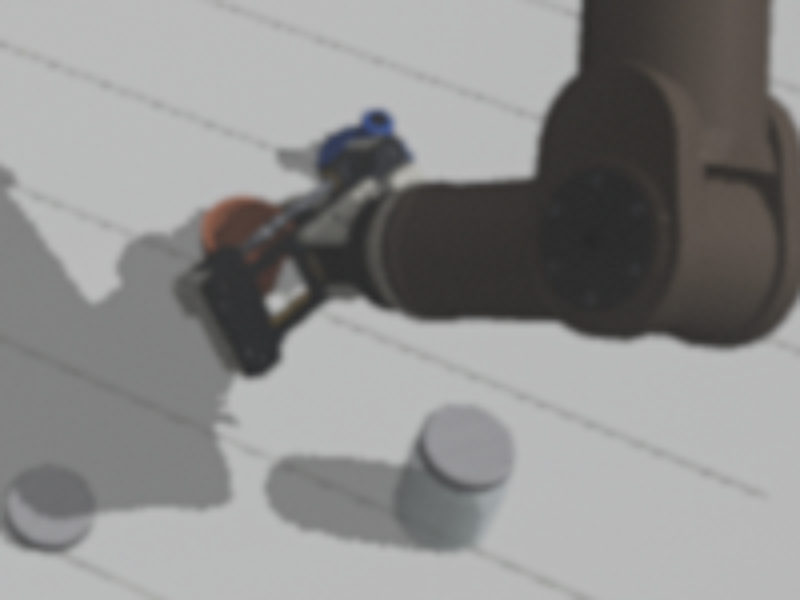

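View pics/d4.png

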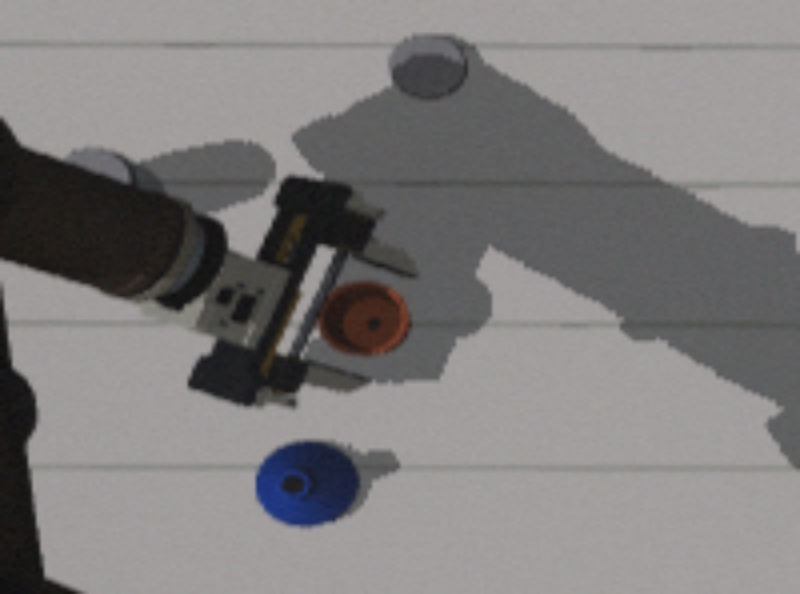

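Both fingers straddle the terracotta pot and clear the rose, so I'll close.

```bash
python3 -m pendant '[[[-1,0,2,0,0,0,-1],[-1,0,2,0,0,0,0],[-1,0,2,0,0,0,1],[-1,0,2,0,0,0,1],[-1,0,2,0,0,0,1],[-1,0,2,0,0,0,1],[-29,0,-26,0,0,0,1],[-65,0,-62,0,0,0,1],[-101,0,-98,0,0,0,1],[-101,0,-98,0,0,0,1],[-101,0,-98,0,0,0,1]]]' 20; python3 -c "
from h import *
r=.7071
st(); move([.63,.10,.15],[0,r,-r],[1,0,0])
"
```

```text
clock: 43.55
position: [0.5418, 0.4199, 0.2821]
ee_rot: [2.092, 1.469, -0.866]
force: [0.4, -0.6, -1.2]
width: 0.647
t 43.55 tcp [0.5418 0.4199 0.2821] grasp [0.5036 0.3142 0.1696] z [-0.24  -0.665 -0.708] y [ 0.941 -0.34  -0.   ] F [ 0.4 -0.6 -1.2] w 0.647 q [-1.12  0.95  0.63  1.24 -0.04  1.72 -0.88]
y [1. 0. 0.] [-252.7  229.8  280.1] [-0.     1.553 -0.385] 91.7
y [-1. -0. -0.] [-252.7  229.8  280.1] [1.976 0.    1.977] 160.1
```

```bash
python3 -m pendant '[[[-25,15,15,0,0.1,-0.02,1],[-50,30,40,0,0.25,-0.05,1],[-253,230,280,0,1.553,-0.385,1],[-253,230,280,0,1.553,-0.385,1],[-253,230,280,0,1.553,-0.385,1],[-253,230,280,0,1.553,-0.385,1],[-253,230,280,0,1.553,-0.385,1],[-253,230,280,0,1.553,-0.385,1],[-253,230,280,0,1.553,-0.385,1],[-253,230,280,0,1.553,-0.385,1],[-253,230,280,0,1.553,-0.385,1],[-253,230,280,0,1.553,-0.385,1],[-253,230,280,0,1.553,-0.385,1]]]' 20; python3 -c "
from h import *
r=.7071
st(); move([.63,.10,.0315],[0,r,-r],[1,0,0]); im=get_image('scene'); cv2.imwrite('pics/d5s.png',cv2.resize(im[110:330,180:500,::-1],None,fx=2.5,fy=2.5))
"
```

```text
clock: 45.18
position: [0.6304, -0.0112, 0.2638]
ee_rot: [-1.759, -1.763, -0.727]
force: [0.2, 0.1, -1.2]
width: 0.648
t 45.17 tcp [ 0.6304 -0.0112  0.2638] grasp [0.6301 0.101  0.1511] z [-0.002  0.706 -0.708] y [1.    0.003 0.   ] F [ 0.2  0.1 -1.2] w 0.648 q [ 0.16  0.67 -0.01  1.7  -0.88  1.11  0.7 ]
y [1. 0. 0.] [-85.5  -0.4  84. ] [-0.002  0.002  0.002] 0.2
y [-1. -0. -0.] [-85.5  -0.4  84. ] [-3.00e-03 -3.00e-03 -3.14e+00] 179.9
```

View pics/d5s.png

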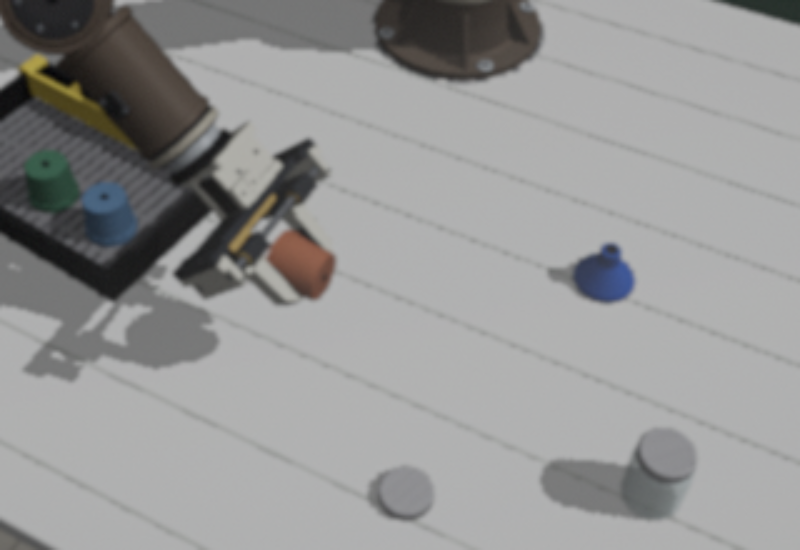

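```bash
python3 -m pendant '[[[-20,0,20,0,0,0,1],[-45,0,44,0,0,0,1],[-70,0,68,0,0,0,1],[-82,0,80,0,0,0,1],[-85,0,83.5,0,0,0,1],[-85,0,83.5,0,0,0,1],[-85,0,83.5,0,0,0,1],[-85,0,83.5,0,0,0,0.1],[-85,0,83.5,0,0,0,-0.2],[-85,0,83.5,0,0,0,-0.6],[-85,0,83.5,0,0,0,-1],[-85,0,83.5,0,0,0,-1]]]' 20; python3 -c "
from h import *
st();  im=get_image('scene'); cv2.imwrite('pics/d6s.png',cv2.resize(im[180:330,230:430,::-1],None,fx=4,fy=4)); im=get_image('top'); cv2.imwrite('pics/d6.png',cv2.resize(im[110:210,250:410,::-1],None,fx=5,fy=5))
"
```

```text
clock: 46.72
position: [0.6305, -0.0139, 0.1446]
ee_rot: [-1.76, -1.761, -0.729]
force: [0.1, 0.0, 0.2]
width: 0.922
t 46.73 tcp [ 0.6305 -0.0139  0.1446] grasp [0.6305 0.0985 0.0321] z [ 0.     0.707 -0.707] y [1. 0. 0.] F [0.1 0.  0.2] w 0.922 q [ 0.19  0.85 -0.05  1.73 -0.95  0.97  0.87]
```

View pics/d6s.png

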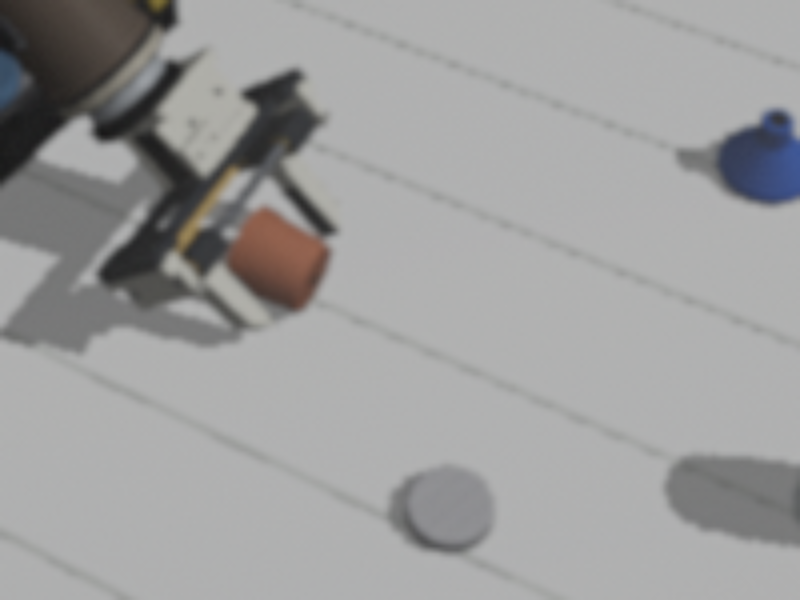

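View pics/d6.png

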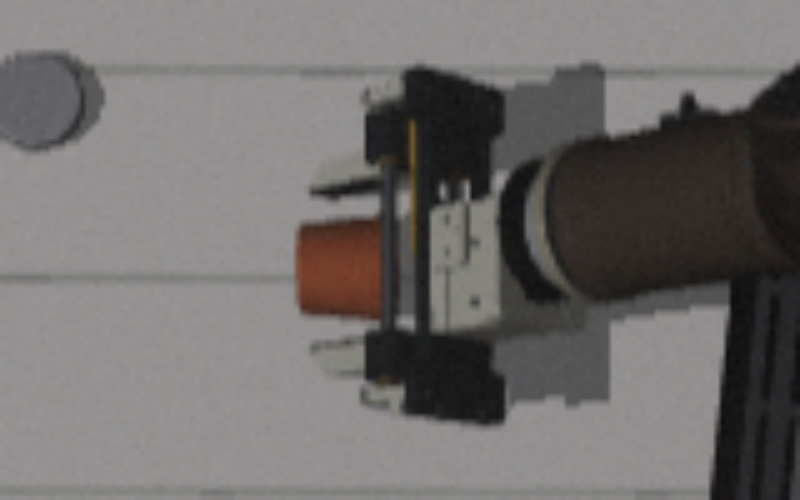

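```bash
python3 -c "
from h import *
print(w('top',(309.4,163.4),.028))"; python3 -m pendant '[[[0,0,0,0,0,0,-1],[14,0,0.6,0,-0.09,0,-1],[40,0,5.2,0,-0.255,0,-1],[65.6,0,14.2,0,-0.425,0,-1],[89,0,27.3,0,-0.595,0,-1],[110,0,44.3,0,-0.765,0,-1],[128,0,64.5,0,-0.935,0,-1],[142,0,87.6,0,-1.105,0,-1],[152,0,113,0,-1.275,0,-1],[157.7,0,139,0,-1.445,0,-1],[159,0,159,0,-1.571,0,-1],[159,0,159,0,-1.571,0,-1],[159,0,159,0,-1.571,0,-1]]]' 20; python3 -c "
from h import *
st(); b=np.radians(50); move([.630,.1125,.0305],[0,-np.sin(b),-np.cos(b)],[1,0,0]); im=get_image('scene'); cv2.imwrite('pics/d7s.png',cv2.resize(im[180:330,230:430,::-1],None,fx=4,fy=4))"
```

```text
[0.6306636  0.12245095 0.028     ]
clock: 48.45
position: [0.6307, 0.2095, 0.1453]
ee_rot: [1.762, 1.759, -0.728]
force: [0.2, -0.5, 1.1]
width: 0.998
t 48.45 tcp [0.6307 0.2095 0.1453] grasp [0.6306 0.0972 0.0327] z [-0.    -0.706 -0.708] y [ 1.    -0.001  0.001] F [ 0.2 -0.5  1.1] w 0.998 q [-1.04  1.11  0.86  1.58 -0.05  1.04 -0.38]
y [1. 0. 0.] [26.5 -0.7 -8.6] [-0.    -0.088 -0.002] 5.1
y [-1. -0. -0.] [26.5 -0.7 -8.6] [-0.139  0.     3.137] 179.9
```

View pics/d7s.png

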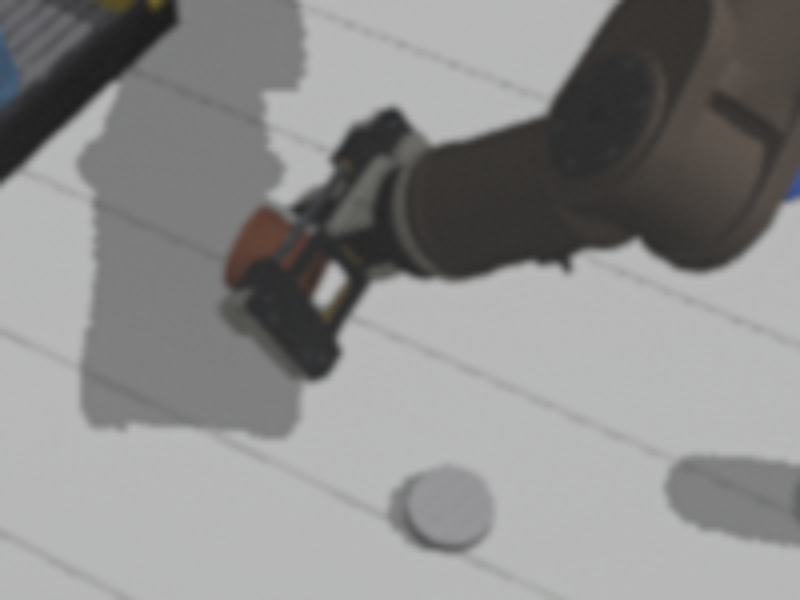

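```bash
python3 -m pendant '[[[12,0,-3,0,-0.045,0,-1],[24,0,-6,0,-0.09,0,-1],[24,0,-6,0,-0.09,0,-1],[24,0,-6,0,-0.09,0,0],[24,0,-6,0,-0.09,0,1],[24,0,-6,0,-0.09,0,1],[24,0,-6,0,-0.09,0,1],[24,0,-6,0,-0.09,0,1],[3,0,-27,0,-0.09,0,1],[-33,0,-63,0,-0.09,0,1],[-73,0,-103,0,-0.09,0,1],[-73,0,-103,0,-0.09,0,1],[-73,0,-103,0,-0.09,0,1]]]' 20; python3 -c "
from h import *
st(); move([.62,.03,.22],[0,s,-c],[1,0,0]);"
```

```text
clock: 50.12
position: [0.63, 0.2325, 0.2683]
ee_rot: [1.7, 1.701, -0.795]
force: [-0.1, 0.1, -0.7]
width: 0.624
t 50.12 tcp [0.63   0.2325 0.2683] grasp [0.6301 0.1105 0.1663] z [ 0.    -0.767 -0.641] y [ 1.  0. -0.] F [-0.1  0.1 -0.7] w 0.624 q [-1.11  1.01  0.96  1.5   0.05  1.25 -0.34]
y [1. 0. 0.] [-251.8  -10.2  186.7] [-0.     1.573  0.   ] 90.1
y [-1. -0. -0.] [-251.8  -10.2  186.7] [-2.224 -0.    -2.219] 180.0
```

```bash
python3 -m pendant '[[[-20,0,0,0,0.1,0,1],[-45,-1,10,0,0.26,0,1],[-70,-2,20,0,0.42,0,1],[-100,-3,35,0,0.58,0,1],[-130,-4,50,0,0.74,0,1],[-160,-5,75,0,0.9,0,1],[-190,-6,105,0,1.06,0,1],[-215,-8,135,0,1.22,0,1],[-235,-9,160,0,1.4,0,1],[-252,-10,187,0,1.573,0,1],[-252,-10,187,0,1.573,0,1],[-252,-10,187,0,1.573,0,1]]]' 20; python3 -c "
from h import *
st(); move(C+.035*X-.096*Y+[0,0,.18],s*Y-c*U,X);im=get_image('scene'); cv2.imwrite('pics/e1s.png',cv2.resize(im[120:270,200:400,::-1],None,fx=4,fy=4))"
```

```text
clock: 51.62
position: [0.6203, -0.0722, 0.3413]
ee_rot: [-1.818, -1.817, -0.657]
force: [0.3, -0.2, -1.5]
width: 0.625
t 51.62 tcp [ 0.6203 -0.0722  0.3413] grasp [0.62   0.0298 0.2193] z [-0.002  0.641 -0.767] y [ 1.     0.    -0.002] F [ 0.3 -0.2 -1.5] w 0.625 q [-0.03  0.59  0.39  1.65 -0.89  1.35  0.72]
y [ 0.99 -0.1  -0.  ] [-346.5  -67.3 -238. ] [-0.069  0.002  0.079] 6.0
y [-0.99  0.1   0.  ] [-346.5  -67.3 -238. ] [-3.000e-03 -1.060e-01 -3.061e+00] 175.5
```

View pics/e1s.png

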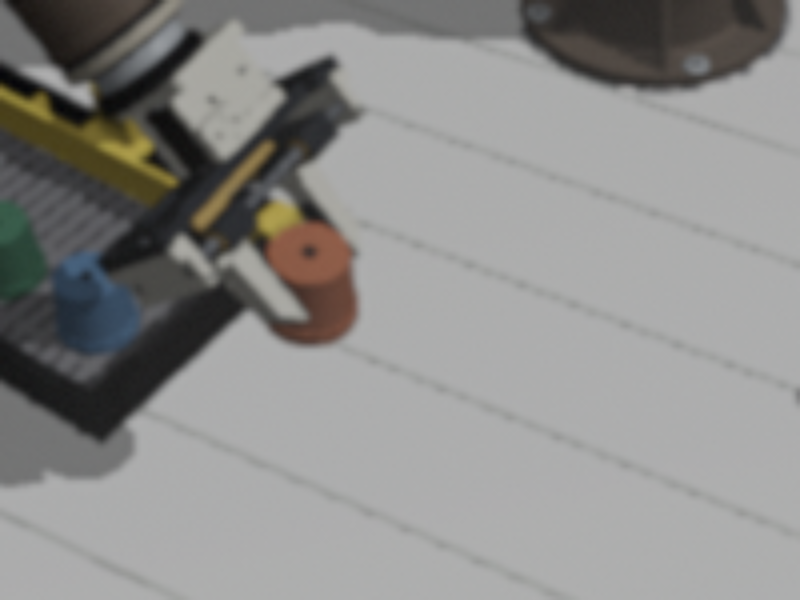

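```bash
python3 -m pendant '[[[-30,-6,-30,0,0,0.02,1],[-70,-14,-60,-0.02,0,0.04,1],[-115,-24,-95,-0.03,0,0.05,1],[-160,-34,-130,-0.05,0,0.06,1],[-210,-46,-165,-0.069,0,0.079,1],[-250,-56,-195,-0.069,0,0.079,1],[-300,-62,-220,-0.069,0,0.079,1],[-346,-67,-238,-0.069,0,0.079,1],[-346,-67,-238,-0.069,0,0.079,1],[-346,-67,-238,-0.069,0,0.079,1],[-346,-67,-238,-0.069,0,0.079,1]]]' 20; python3 -c "
from h import *
st(); move(C+.035*X-.096*Y+[0,0,.062],s*Y-c*U,X);im=get_image('scene'); cv2.imwrite('pics/e2s.png',cv2.resize(im[90:240,120:320,::-1],None,fx=4,fy=4))"
```

```text
clock: 53.05
position: [0.5554, -0.4886, 0.3039]
ee_rot: [-1.919, -1.737, -0.702]
force: [-0.2, -0.2, -2.0]
width: 0.627
t 53.05 tcp [ 0.5554 -0.4886  0.3039] grasp [ 0.5661 -0.387   0.182 ] z [ 0.068  0.639 -0.766] y [ 0.995 -0.101  0.004] F [-0.2 -0.2 -2. ] w 0.627 q [ 0.55  0.91  0.49  1.16 -0.81  1.74  0.99]
y [ 0.99 -0.1  -0.  ] [-79.   -2.5  90.5] [0.001 0.001 0.005] 0.3
y [-0.99  0.1   0.  ] [-79.   -2.5  90.5] [-1.000e-03  1.000e-03 -3.136e+00] 179.7
```

View pics/e2s.png

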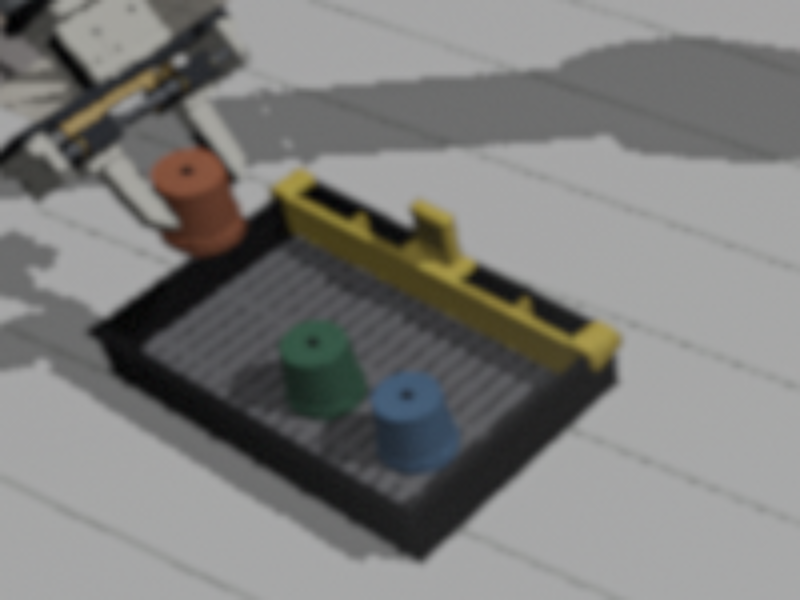

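```bash
python3 -m pendant '[[[-30,-2,34,0,0,0,1],[-55,-2,64,0,0,0,1],[-72,-2,82,0,0,0,1],[-79,-2.5,90,0,0,0.005,1],[-79,-2.5,90,0,0,0.005,1],[-79,-2.5,90,0,0,0.005,1]]]' 20; python3 -m pendant '[[[-1,0,1.2,0,0,0,1],[-2,0,2.4,0,0,0,1],[-2,0,2.4,0,0,0,1]]]' 20; python3 -c "
from h import *
st(); im=get_image('scene'); cv2.imwrite('pics/e3s.png',cv2.resize(im[90:240,120:320,::-1],None,fx=4,fy=4))"
```

```text
clock: 53.85
position: [0.5514, -0.4938, 0.185]
ee_rot: [-1.927, -1.73, -0.7]
force: [-0.4, 0.2, -1.1]
width: 0.621
clock: 54.22
position: [0.5511, -0.4934, 0.1803]
ee_rot: [-1.927, -1.728, -0.7]
force: [-0.6, 0.5, -1.1]
width: 0.622
t 54.23 tcp [ 0.5511 -0.4934  0.1803] grasp [ 0.562  -0.3919  0.0584] z [ 0.069  0.638 -0.767] y [ 0.994 -0.108 -0.001] F [-0.6  0.5 -1.1] w 0.622 q [ 0.57  1.04  0.46  1.22 -0.84  1.6   1.09]
```

View pics/e3s.png

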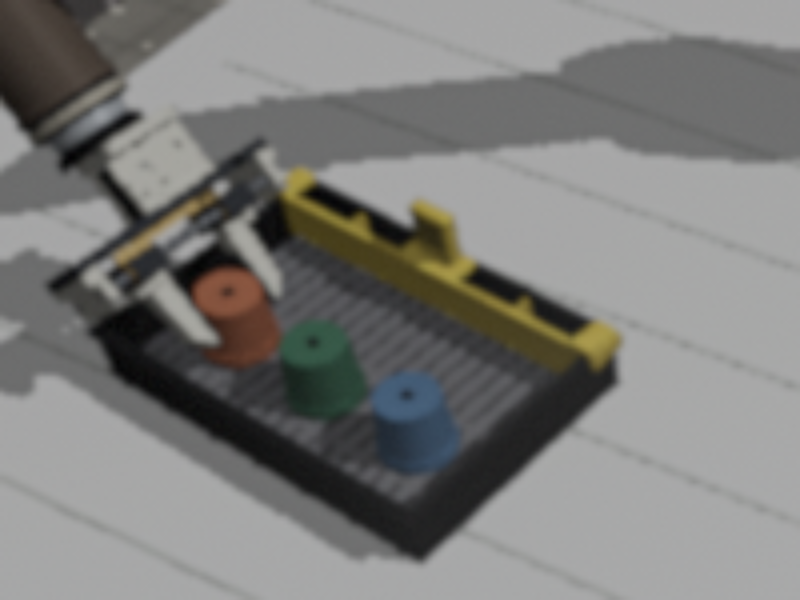

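```bash
python3 -m pendant '[[[-0.6,0,0.8,0,0,0,1],[-1.6,0,1.9,0,0,0,1],[-1.6,0,1.9,0,0,0,1]]]' 20;  python3 -m pendant '[[[-0.6,0,0.8,0,0,0,1],[-1.3,0,1.5,0,0,0,1],[-1.3,0,1.5,0,0,0,1]]]' 20; python3 -c "
from h import *
st()"
```

```text
clock: 54.65
position: [0.5511, -0.4936, 0.1781]
ee_rot: [-1.927, -1.728, -0.7]
force: [0.2, -1.6, 2.2]
width: 0.623
clock: 55.02
position: [0.551, -0.4939, 0.1772]
ee_rot: [-1.927, -1.729, -0.7]
force: [-1.6, -2.7, 9.6]
width: 0.621
t 55.02 tcp [ 0.551  -0.4939  0.1772] grasp [ 0.5621 -0.3924  0.0552] z [ 0.07   0.638 -0.767] y [ 0.994 -0.108  0.001] F [-1.6 -2.7  9.6] w 0.621 q [ 0.57  1.04  0.46  1.22 -0.84  1.59  1.09]
```

```bash
python3 -m pendant '[[[0.8,0,-1,0,0,0,1],[0.8,0,-1,0,0,0,0.1],[0.8,0,-1,0,0,0,-0.2],[0.8,0,-1,0,0,0,-0.6],[0.8,0,-1,0,0,0,-1],[0.8,0,-1,0,0,0,-1],[0,0,-30,0,0,0,-1],[0,0,-80,0,0,0,-1],[40,0,-120,0,0,0,-1],[90,0,-150,0,0,0,-1],[90,0,-150,0,0,0,-1],[90,0,-150,0,0,0,-1]]]' 20; python3 -c "
from h import *
st(); im=get_image('scene'); cv2.imwrite('pics/e4s.png',cv2.resize(im[90:240,120:320,::-1],None,fx=4,fy=4)); im=get_image('top'); cv2.imwrite('pics/e4.png',cv2.resize(im[135:255,380:540,::-1],None,fx=5,fy=5))"
```

```text
clock: 56.52
position: [0.5483, -0.5204, 0.3483]
ee_rot: [-1.926, -1.728, -0.699]
force: [0.1, 0.0, -0.5]
width: 1.004
t 56.52 tcp [ 0.5483 -0.5204  0.3483] grasp [ 0.5592 -0.4189  0.2264] z [ 0.069  0.638 -0.767] y [ 0.994 -0.108 -0.001] F [ 0.1  0.  -0.5] w 1.004 q [ 0.6   0.91  0.5   1.04 -0.81  1.85  0.94]
```

View pics/e4s.png

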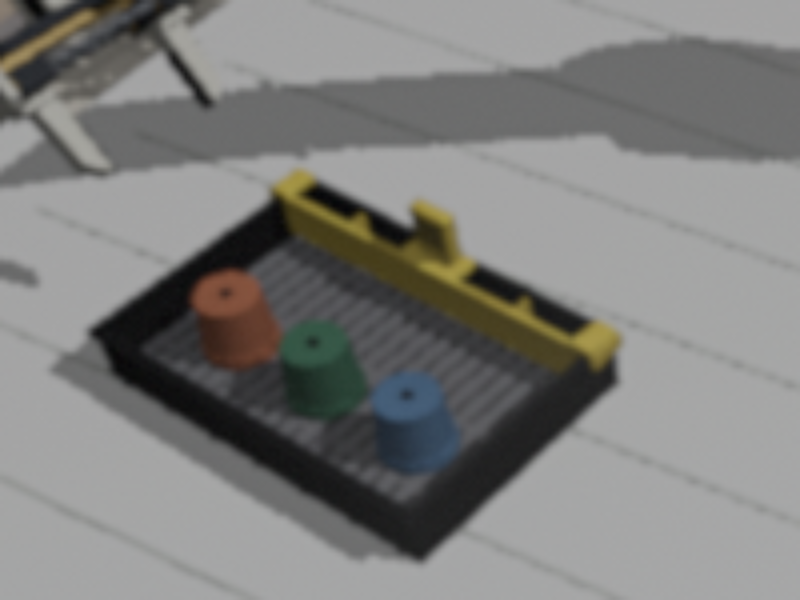

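View pics/e4.png

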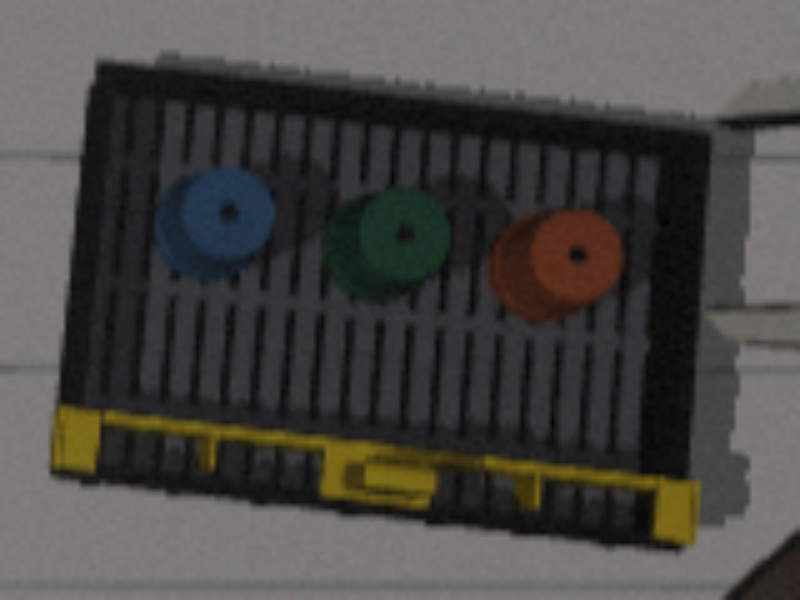

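All three stand mouth-down in a row. In the top crop their feet are at blue (228,212), green (405,235) and terracotta (578,255), and the divider is still drawn back. I'll take the closed hand behind the divider tab.

```bash
python3 -c "
from h import *
move(C-.145*X+[0,0,.20],[0,0,-1],-Y)"
```

```text
y [-0.1  -0.99  0.  ] [ 181.8 -179.   137.4] [-0.547 -0.545  1.496] 96.5
y [ 0.1   0.99 -0.  ] [ 181.8 -179.   137.4] [ 0.546 -0.548 -1.506] 97.0
```

```bash
python3 -m pendant '[[[20,-20,-20,-0.06,-0.06,0.16,0.5],[40,-40,-20,-0.12,-0.12,0.32,1],[182,-179,137,-0.547,-0.545,1.496,1],[182,-179,137,-0.547,-0.545,1.496,1],[182,-179,137,-0.547,-0.545,1.496,1],[182,-179,137,-0.547,-0.545,1.496,1],[182,-179,137,-0.547,-0.545,1.496,1],[182,-179,137,-0.547,-0.545,1.496,1],[182,-179,137,-0.547,-0.545,1.496,1],[182,-179,137,-0.547,-0.545,1.496,1],[182,-179,137,-0.547,-0.545,1.496,1],[182,-179,137,-0.547,-0.545,1.496,1],[182,-179,137,-0.547,-0.545,1.496,1]]]' 20; python3 -c "
from h import *
st(); move(C-.145*X+[0,0,.096],[0,0,-1],-Y); im=get_image('scene'); cv2.imwrite('pics/f1s.png',cv2.resize(im[60:240,120:340,::-1],None,fx=3.6,fy=3.3)); im=get_image('top'); cv2.imwrite('pics/f1.png',cv2.resize(im[135:285,360:560,::-1],None,fx=4,fy=4))"
```

```text
clock: 58.25
position: [0.3945, -0.2755, 0.3606]
ee_rot: [3.137, -0.164, 0.005]
force: [-0.3, 0.5, -0.2]
width: 0.003
t 58.25 tcp [ 0.3945 -0.2755  0.3606] grasp [ 0.395  -0.2756  0.2016] z [ 0.003 -0.001 -1.   ] y [-0.104 -0.995  0.   ] F [-0.3  0.5 -0.2] w 0.003 q [-0.37  0.44  1.2   2.03 -0.49  1.   -0.6 ]
y [-0.1  -0.99  0.  ] [-1.000e-01 -7.000e-01  1.056e+02] [ 0.    -0.003  0.   ] 0.2
y [ 0.1   0.99 -0.  ] [-1.000e-01 -7.000e-01  1.056e+02] [ 0.005  0.    -3.141] 180.0
```

View pics/f1s.png

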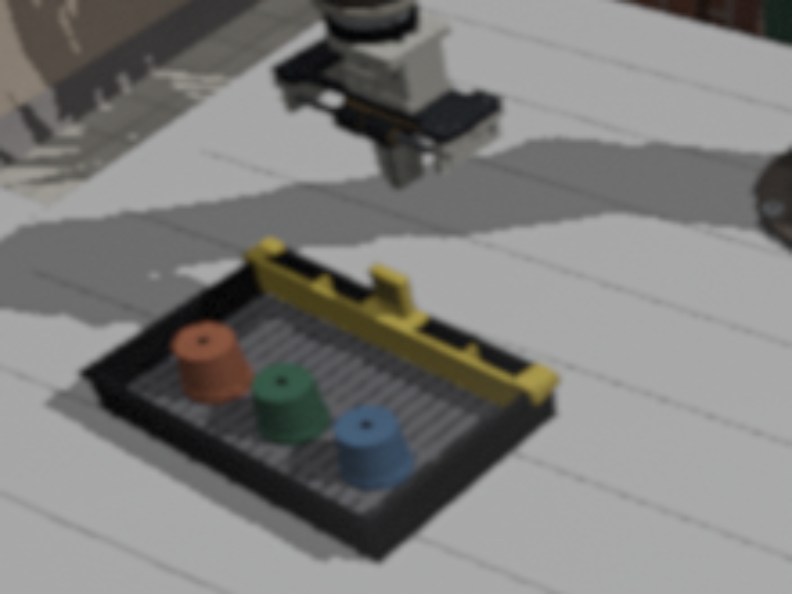

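View pics/f1.png

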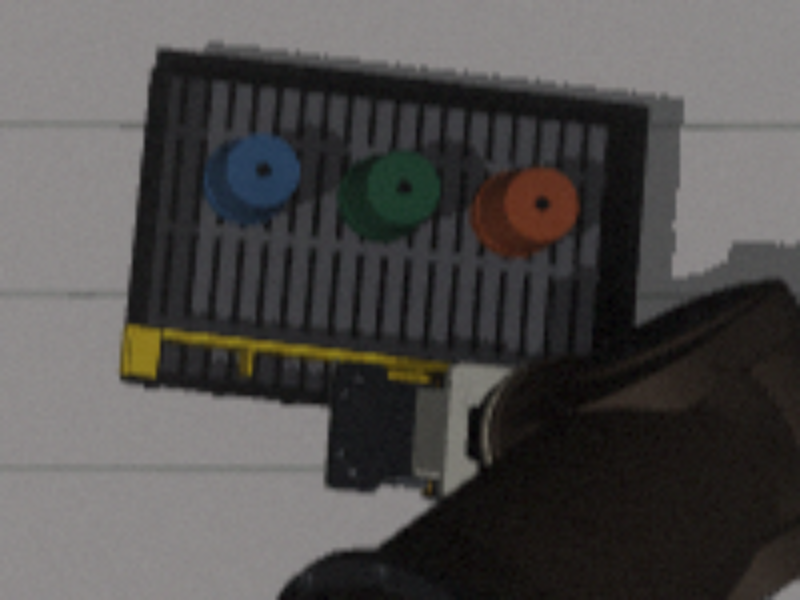

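```bash
python3 -m pendant '[[[0,0,40,0,0,0,1],[0,-0.7,80,0,-0.003,0,1],[0,-0.7,105,0,-0.003,0,1],[0,-0.7,105,0,-0.003,0,1],[8,-0.7,105,0,-0.003,0,1],[16,-0.7,105,0,-0.003,0,1],[22,-0.7,105,0,-0.003,0,1],[28,-0.7,105,0,-0.003,0,1],[34,-0.7,105,0,-0.003,0,1],[42,-0.7,105,0,-0.003,0,1],[50,-0.7,105,0,-0.003,0,1]]]' 20; python3 -c "
from h import *
st(); im=get_image('scene'); cv2.imwrite('pics/f2s.png',cv2.resize(im[60:240,120:340,::-1],None,fx=3.6,fy=3.3))"
```

```text
clock: 59.72
position: [0.4453, -0.2799, 0.2556]
ee_rot: [3.136, -0.164, -0.002]
force: [-3.4, -1.0, 1.9]
width: 0.008
t 59.73 tcp [ 0.4453 -0.2799  0.2556] grasp [ 0.4451 -0.2801  0.0966] z [-0.001 -0.001 -1.   ] y [-0.104 -0.995  0.001] F [-3.4 -1.   1.9] w 0.008 q [-0.2   0.64  0.98  2.03 -0.71  0.86 -0.49]
```

View pics/f2s.png

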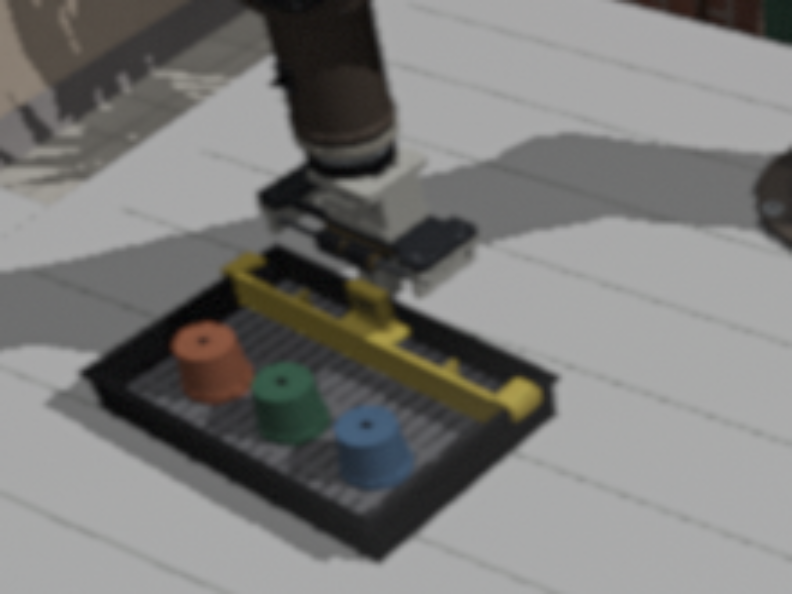

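The divider slides at about 3.4 N with the pots untouched. I'll keep pushing.

```bash
python3 -m pendant '[[[8,0,0,0,0,0,1],[16,0,0,0,0,0,1],[24,0,0,0,0,0,1],[32,0,0,0,0,0,1],[40,0,0,0,0,0,1],[48,0,0,0,0,0,1],[54,0,0,0,0,0,1],[58,0,0,0,0,0,1],[62,0,0,0,0,0,1],[66,0,0,0,0,0,1],[70,0,0,0,0,0,1],[74,0,0,0,0,0,1],[78,0,0,0,0,0,1],[80,0,0,0,0,0,1],[80,0,0,0,0,0,1]]]' 20; python3 -c "
from h import *
st(); im=get_image('scene'); cv2.imwrite('pics/f3s.png',cv2.resize(im[60:240,120:340,::-1],None,fx=3.6,fy=3.3)); im=get_image('top'); cv2.imwrite('pics/f3.png',cv2.resize(im[135:285,360:560,::-1],None,fx=4,fy=4))"
```

```text
clock: 61.65
position: [0.5244, -0.2882, 0.2556]
ee_rot: [3.136, -0.164, -0.002]
force: [-3.7, -1.1, 0.5]
width: 0.006
t 61.65 tcp [ 0.5244 -0.2882  0.2556] grasp [ 0.5243 -0.2884  0.0966] z [-0.001 -0.001 -1.   ] y [-0.104 -0.995  0.001] F [-3.7 -1.1  0.5] w 0.006 q [-0.19  0.73  0.95  1.85 -0.73  0.95 -0.58]
```

View pics/f3s.png

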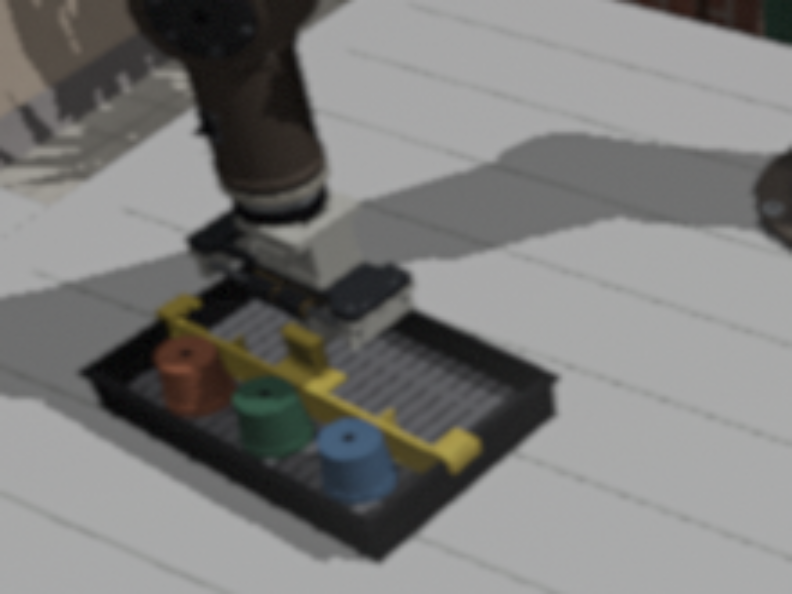

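View pics/f3.png

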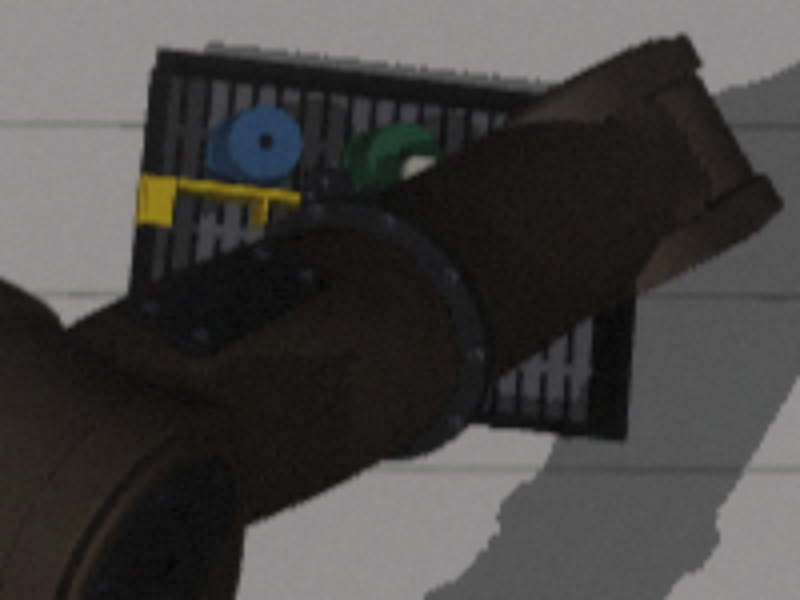

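```bash
python3 -m pendant '[[[3,0,0,0,0,0,1],[6,0,0,0,0,0,1],[9,0,0,0,0,0,1],[12,0,0,0,0,0,1],[15,0,0,0,0,0,1],[17,0,0,0,0,0,1],[19,0,0,0,0,0,1],[19,0,0,0,0,0,1]]]' 20; python3 -m pendant '[[[1,0,0,0,0,0,1],[2,0,0,0,0,0,1],[2,0,0,0,0,0,1]]]'; python3 -m pendant '[[[1,0,0,0,0,0,1],[2,0,0,0,0,0,1],[2,0,0,0,0,0,1]]]'; python3 -c "
from h import *
st(); im=get_image('scene'); cv2.imwrite('pics/f4s.png',cv2.resize(im[60:240,120:340,::-1],None,fx=3.6,fy=3.3))"
```

```text
clock: 62.75
position: [0.5433, -0.2901, 0.2555]
ee_rot: [3.136, -0.164, -0.002]
force: [-4.0, -2.2, 0.4]
width: 0.007
clock: 63.12
position: [0.5448, -0.2904, 0.2555]
ee_rot: [3.136, -0.165, -0.003]
force: [-6.5, -2.4, 1.2]
width: 0.006
clock: 63.5
position: [0.5456, -0.2906, 0.2555]
ee_rot: [-3.137, 0.166, 0.006]
force: [-12.3, 0.6, 6.9]
width: 0.007
t 63.5 tcp [ 0.5456 -0.2906  0.2555] grasp [ 0.545  -0.2906  0.0965] z [-0.004  0.    -1.   ] y [-0.106 -0.994  0.   ] F [-12.3   0.6   6.9] w 0.007 q [-0.18  0.76  0.95  1.8  -0.73  0.98 -0.61]
```

View pics/f4s.png

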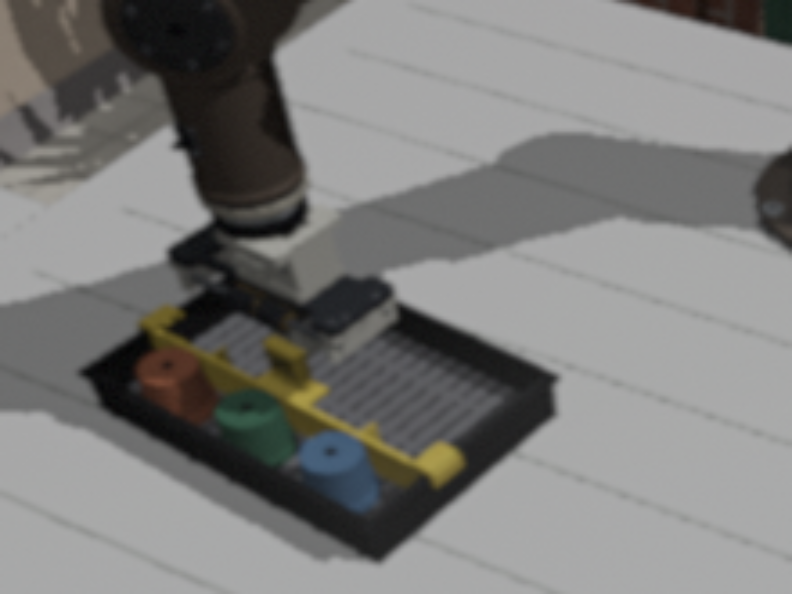

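```bash
python3 -m pendant '[[[1,0,0,0,0,0,1],[2,0,0,0,0,0,1],[2,0,0,0,0,0,1]]]'; python3 -m pendant '[[[1,0,0,0,0,0,1],[2,0,0,0,0,0,1],[2,0,0,0,0,0,1]]]'; python3 -c "
from h import *
st(); im=get_image('scene'); cv2.imwrite('pics/f5s.png',cv2.resize(im[130:230,140:270,::-1],None,fx=6,fy=6,interpolation=cv2.INTER_CUBIC))"
```

```text
clock: 63.92
position: [0.5463, -0.2909, 0.2555]
ee_rot: [-3.136, 0.168, 0.01]
force: [-18.0, 2.9, 12.4]
width: 0.006
clock: 64.3
position: [0.5469, -0.2911, 0.2554]
ee_rot: [-3.134, 0.169, 0.014]
force: [-24.7, 5.7, 17.7]
width: 0.004
t 64.3 tcp [ 0.5469 -0.2911  0.2554] grasp [ 0.5455 -0.2906  0.0965] z [-0.009  0.003 -1.   ] y [-0.108 -0.994 -0.002] F [-24.7   5.7  17.7] w 0.004 q [-0.18  0.76  0.95  1.79 -0.73  0.99 -0.61]
```

View pics/f5s.png

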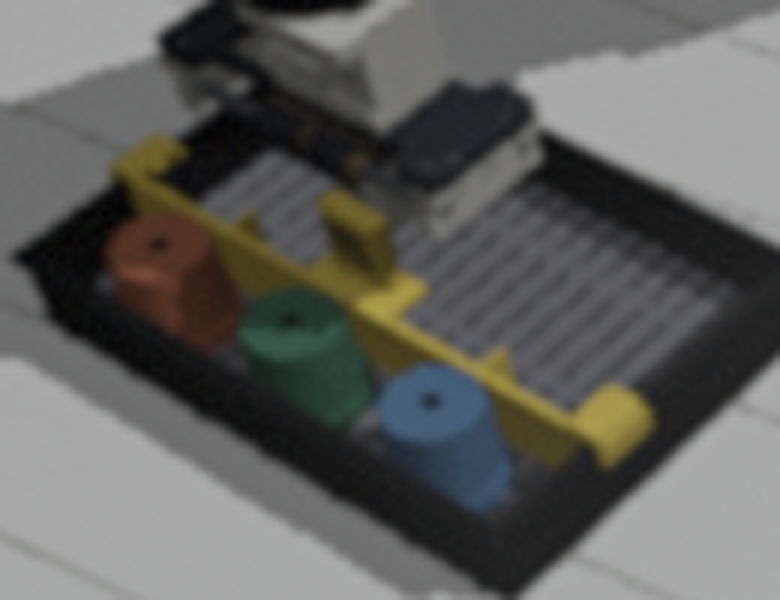

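```bash
python3 -c "
from h import *
im=cv2.imread('pics/f5s.png'); o=np.array((140,130))
def P(p): return tuple(int(v) for v in (pix('scene',p)-o)*6)
for d,col in ((.12,(0,0,255)),(.13,(0,255,0))):
    xf=-.083+d
    cv2.line(im,P(C+xf*X-.16*Y+.061*U),P(C+xf*X+.16*Y+.061*U),col,1)
    cv2.line(im,P(C+(xf-.014)*X-.02*Y+.107*U),P(C+(xf-.014)*X+.02*Y+.107*U),col,1)
q=[P(C+.109*X+j*.164*Y+.055*U) for j in(-1,1)]; cv2.line(im,*q,(255,0,255),1)
q=[P(C+.115*X+j*.17*Y+.055*U) for j in(-1,1)]; cv2.line(im,*q,(255,255,255),1)
cv2.imwrite('pics/o5s.png',im)"
```

```text
(no output)
```

View pics/o5s.png

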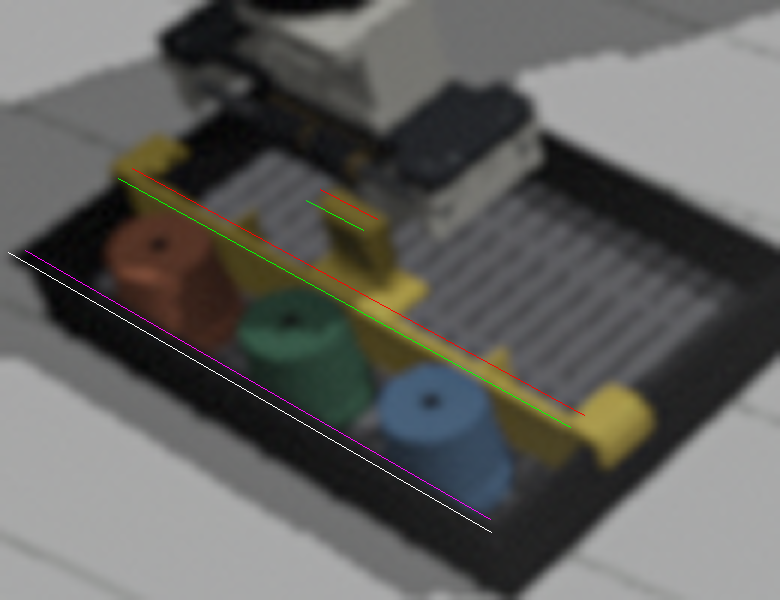

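Travel stopped with the push force at about 25 N. I'll hold briefly, then back off and check the row from the top.

```bash
python3 -m pendant '[[[0,0,0,0,0,0,1],[0,0,0,0,0,0,1],[0,0,0,0,0,0,1],[0,0,0,0,0,0,1],[-3,0,0,0,0,0,1],[-8,0,0,0,0,0,1],[-20,0,0,0,0,0,1],[-40,0,-40,0,0,0,1],[-60,0,-100,0,0,0,1],[-160,0,-150,0,0,0,1],[-160,0,-150,0,0,0,1],[-160,0,-150,0,0,0,1],[-160,0,-150,0,0,0,1],[-160,0,-150,0,0,0,1]]]'; python3 -c "
from h import *
st(); im=get_image('scene'); cv2.imwrite('pics/g1s.png',cv2.resize(im[130:230,140:270,::-1],None,fx=6,fy=6,interpolation=cv2.INTER_CUBIC));im=get_image('top'); cv2.imwrite('pics/g1.png',cv2.resize(im[135:255,380:540,::-1],None,fx=5,fy=5,interpolation=cv2.INTER_CUBIC))"
```

```text
clock: 66.1
position: [0.3933, -0.2736, 0.4052]
ee_rot: [3.136, -0.161, -0.002]
force: [-0.0, -0.4, -0.2]
width: 0.007
t 66.1 tcp [ 0.3933 -0.2736  0.4052] grasp [ 0.393  -0.2738  0.2462] z [-0.001 -0.001 -1.   ] y [-0.103 -0.995  0.002] F [-0.  -0.4 -0.2] w 0.007 q [-0.44  0.37  1.26  1.97 -0.4   1.08 -0.69]
```

View pics/g1s.png

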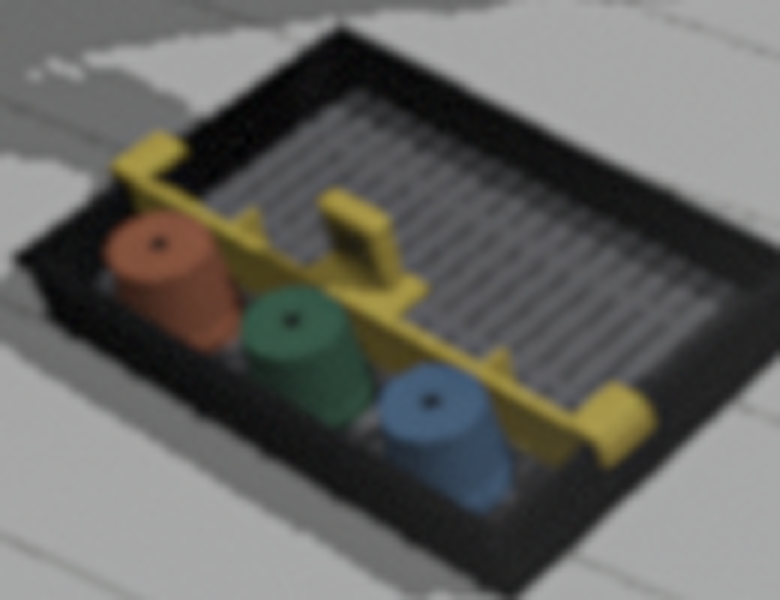

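View pics/g1.png

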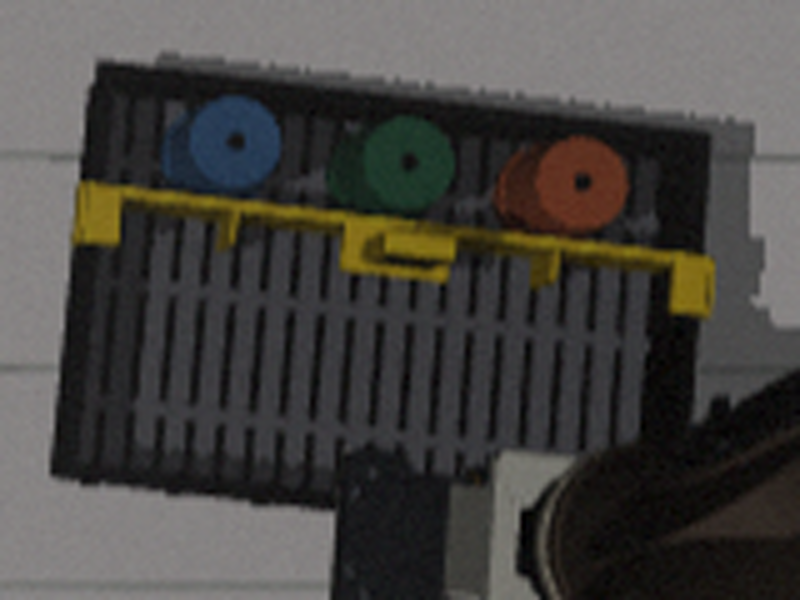

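```bash
python3 -c "
from h import *
a=cv2.imread('pics/top0.png'); b=get_image('top')[:,:,::-1].copy(); cv2.imwrite('pics/g2.png',b)
def ym(i):
    h=cv2.cvtColor(i,cv2.COLOR_BGR2HSV); m=cv2.inRange(h,(20,120,60),(35,255,255)); m[:, :380]=0; m[:,540:]=0; m[:120]=0;m[260:]=0; return m
A,B=ym(a),ym(b)
# end saddles: project measured extreme points
for n,m in(('a',A),('b',B)):
    ys,xs=np.nonzero(m); print(n,len(xs),xs.min(),xs.max(),ys.min(),ys.max(),xs.mean(),ys.mean())
    for lo,hi in((xs.min(),xs.min()+9),(xs.max()-9,xs.max()+1)):
        k=(xs>=lo)&(xs<hi); c=(xs[k].mean(),ys[k].mean()); p=w('top',c,.060); print('  saddle',np.round(c,2),np.round(p,4),'crate', np.round([(p-C)@X,(p-C)@Y],4))
def pm(i,lo,hi):
    h=cv2.cvtColor(i,cv2.COLOR_BGR2HSV); return cv2.inRange(h,lo,hi)
"
```

```text
a 804 390 519 216 243 454.59203980099505 227.70149253731344
  saddle [394.27 222.55] [ 0.4597 -0.1126  0.06  ] crate [-0.0974  0.1681]
  saddle [514.75 236.41] [ 0.4224 -0.4443  0.06  ] crate [-0.0998 -0.1656]
b 801 394 522 171 257 458.2883895131086 182.64044943820224
  saddle [398.45 177.34] [ 0.5859 -0.1264  0.06  ] crate [0.0296 0.1676]
  saddle [517.73 191.26] [ 0.5479 -0.4584  0.06  ] crate [ 0.0264 -0.1666]
```

```bash
python3 -c "
from h import *
f=lambda p,z:w('top',(380+(p[0]-2)/5,135+(p[1]-2)/5),z)
b1,b2=f((97,62),.055),f((710,130),.055); u=(b2-b1)/np.linalg.norm(b2-b1); n=np.array([-u[1],u[0],0])
for nm,p in(('blue',(236,141)),('green',(408,161)),('terra',(582,182))):
    q=f(p,.069); print(nm,np.round(q,4),'dist to outer back',abs((q-b1)@n))
print('yaw',np.degrees(np.arctan2(-u[0],-u[1])))
m=cv2.imread('pics/g2.png'); cv2.imwrite('pics/g2c.png',cv2.resize(m[143:193,395:525],None,fx=6,fy=6,interpolation=cv2.INTER_CUBIC)*1)
l=cv2.imread('pics/g2c.png'); cv2.imwrite('pics/g2c.png',np.clip(l.astype(float)*2.2,0,255).astype(np.uint8))
"
```

```text
blue [ 0.6257 -0.2044  0.069 ] dist to outer back 0.03939873460905889
green [ 0.6148 -0.3     0.069 ] dist to outer back 0.03990412930922554
terra [ 0.6033 -0.3965  0.069 ] dist to outer back 0.040846799730017536
yaw 6.2268932465552185
```

View pics/g2c.png

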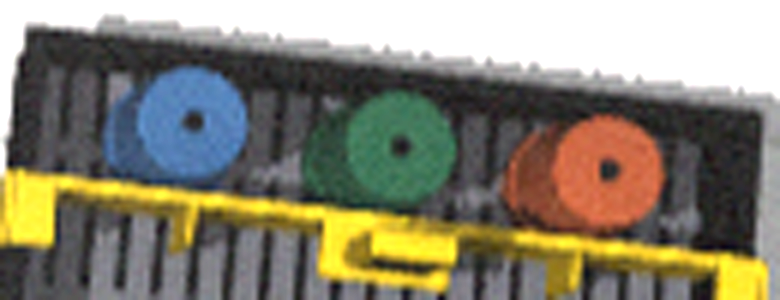

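View pics/g2.png

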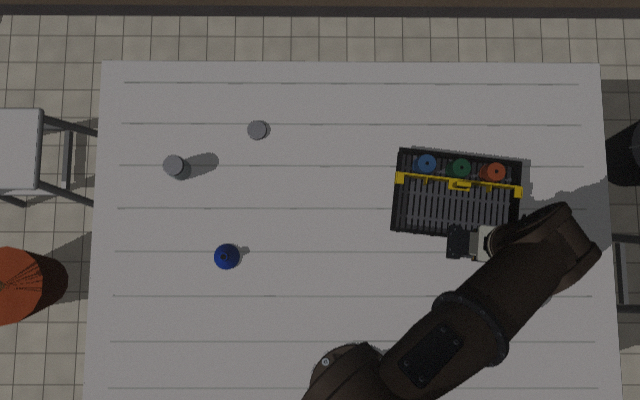

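```bash
python3 -c "
from h import *
f=lambda p,z:w('top',(380+(p[0]-2)/5,135+(p[1]-2)/5),z)
b1,b2=f((97,62),.055),f((710,130),.055); u=(b2-b1)/np.linalg.norm(b2-b1); n=np.array([-u[1],u[0],0])
for p in((122,187),(300,208),(520,234),(670,250)): print(abs((f(p,.061)-b1)@n))
print('initial')
for p in((105,411),(300,433),(600,468)): print(abs((f(p,.061)-b1)@n))
"
```

```text
0.07078904332779161
0.07147068084970866
0.07233765764686155
0.07195625501714105
initial
0.1966797756255595
0.1968065788802971
0.19763667319599867
```

The gap at the divider comes out at about 62 mm once I allow for the roughly 3 mm blur on the rim edge. That matches closed, and all three pots are at the same distance from the wall. I'm handing in.

```bash
python3 -c "
from h import *
st(); print(arm.sign_off())"
```

```text
t 66.25 tcp [ 0.3928 -0.274   0.4052] grasp [ 0.3925 -0.2742  0.2462] z [-0.002 -0.002 -1.   ] y [-0.104 -0.995  0.002] F [-1.   0.1  0.5] w 0.006 q [-0.44  0.37  1.26  1.97 -0.4   1.08 -0.69]
the job is handed in; nothing more can be done
None
```

All three pots (blue, green and terracotta) were on the table. They now stand mouth-down in one row on the insert, with the divider pressed up against them. I handed the job in at 66 s of the 210 s; no verdict is reported back.

Each pot was laid on its side, gripped again from the other side and stood mouth-down. Once all three were in, I pushed the divider by its tab with the closed fingers until it stopped moving at about 25 N. I then withdrew the arm.

**Last checks:**
- **Pots:** they look upright in both cameras. Their axes measure 39–41 mm from the outer edge of the back wall, where 37 mm would be right against it. The image edges blur outward by about 3 mm, so I read this as touching.
- **Divider:** two readings differ slightly. Its movement between pictures came to about 126.5 mm, only just over the 125 mm needed. The gap to the back wall came to about 62 mm, which puts it at 130 mm. They agree if the divider started about 4 mm forward, and the firm stop at 25 N also suggests it is closed.
- **Jar, lid and rose:** they are at the same pixel positions as at the start.

**Setbacks:** two tilted arm poses ran into joint limits, one in free air and one while lowering the blue pot. I switched to a sideways tilt, and neither caused a collision or disturbed anything.

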